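# Seat the dial knob on its keyed post and set it to the mark

### The job

Fit the loose grey dial knob onto the upright keyed post of the open console: set it lightly on the post, turn it with light downward pressure until its keyway drops over the key, and push it fully home on the collar before turning any further. Then turn the knob, which now drives the post, until its pointer lines up with the white index mark on the console, and let go. Do not force or drive the key until the knob is home, and leave the pry tool, the LED panel and the screw dish where they are.

Things in the scene. Friction and masses are not known exactly. Their poses are not given: they have to be found in the camera images.
- knob: Loose round grey dial knob, 44 mm diameter, 40 mm tall, 0.09 kg, standing bore-down on the 3 mm thick white mat. Origin: centre of its underside; z up through its top. A white pointer line on its top and side points along its own -x. It can be gripped across any diameter; its upper 16 mm is a solid cylinder.
- bore (a point): Mouth of the knob's blind bore: centre of the knob's underside, axes as the knob's. The bore is 17.6 mm wide and 24 mm deep, opening downward. A keyway 6.6 mm wide is cut beside it over its full depth, out to 16.4 mm from the axis, directly under the pointer (-x side).
- collar: Grey collar, 36 mm diameter, on the console around the foot of the post. Origin as seat. It carries the post. Collar and post are sprung: together they give way up to 8 mm downward, 2.5 N at first to 6.5 N at the end, then a hard stop. More than 14 N between the knob and post, key or collar before the knob is home damages the key.
- seat (a point): Centre of the collar's flat top, on the post's axis, 10 mm above the console deck (58 mm above the table). The knob is home when its underside lies on this face. z up, -x points to the index mark. This frame sinks with the collar but does not turn with the post.
- post_top (a point): Tip of the metal post, on its axis, 22 mm above the collar's top; axes as seat (it does not turn with the post). Post 16 mm diameter with bevelled nose. On its side an orange key 5 mm wide reaches 15 mm from the axis and 12 mm above the collar's top, so the bare top 10 mm of the post enters the bore before the key stops the knob.
- mark (a point): Centre of the white index mark, 22 x 5 mm, on the deck 46 mm from the post's axis. The post is left with its key 0.3 to 1.5 rad counterclockwise (seen from above) from this mark; that angle is not measured. The post turns stiffly (0.25 N m), from 0.4 rad clockwise to 1.8 rad counterclockwise of the mark, and stays where it is left.
- console: Black open console, fixed on the mat. Origin: on the mat under the post's axis; z up; -x towards the mark. Deck 160 x 160 mm, 45 mm high, centred on the post; bays with 40 mm walls on its +y (to y = 181 mm) and +x (to x = 165 mm) sides. Key and keyway have about 0.07 rad play each way; once lined up, the pressed-down post springs up into the knob and the pressing force vanishes.
- pry_tool: Loose red flat plastic pry tool, about 170 x 18 x 6 mm, lying along its x. Origin: underside, middle of the wide part. Bystander.
- led_panel: Loose white L-shaped LED panel, 65 x 130 x 4 mm. Origin: underside, middle of the long limb (limb along y). Bystander.
- screw_dish: Loose round steel dish of screws, 68 mm diameter, 20 mm high. Origin: centre of underside. Bystander.

How it is judged:
By the outcome, as a careful person would: the job done as asked, in the order asked, and still so for the second after the job is handed in, with the robot touching nothing.
It also fails if it takes over 59 s, if anything falls off the work surface, if the arm or the gripper's body presses on something with over 40 N, if the wrist force passes 120 N, or if a joint passes its speed limit or range.

### The arm

A 6-joint arm with a two-finger parallel gripper is mounted at the origin on the work surface. World frame = base frame: x ahead of the robot, y to its left, z up, the work surface at z = 0. Lengths are in m, angles in rad, forces in N, time in s.
With the tool pointing down it reaches from about 0.425 to 0.95 m from the base axis. Payload 3.5 kg.
Tool frame: the origin (TCP) lies midway between the tips of the shut fingers; the grasp point (between the pads) lies 19 mm behind it (ctrl.tcp_to_grasp is the distance from the TCP to the grasp point, in m); z points along the fingers, x is the direction in which the jaws open and shut, and the axes are right-handed (so a half turn about z gives the same grasp; the last joint's range is limited). The gripper opens to 85 mm and grips with 20 to 120 N. Pads are 22 mm wide; open, the fingers measure 114 mm over their backs; the gripper's body (76 mm by 85 mm) begins 54 mm behind the grasp point. The pads swing forward as they close: fully open they stand 13 mm farther back than shut.
Start: joints at [1.16, 0.286, 1.577, -0, 1.279, -0.15], TCP at [0.174, 0.652, 0.231] pointing down, gripper open.
Joint ranges: [-2.77, 2.77], [-0.9, 2.22], [0.21, 2.48], [-1.53, 4.67], [0.24, 2.81], [-2.84, 2.84]. Speed limits (rad/s): [2.79, 2.79, 3.14, 3.14, 3.14, 3.14].

### API

Orientations are given as a unit quaternion [x, y, z, w].
In Python, from plant import ctrl, cams, workorder, spotter gives the robot as it stands. The module is installed in compiled form; this text tells all that it offers.
- The arm moves only by the tool send_rows, never from a script. Its argument "motion" is one flat list of numbers, 5 for each row, row after row: the shift along the tool's x, y, z in cm, then the turn about the tool's z in rad, then the finger opening in cm, from 0 to 8.54. In form: [tx, ty, tz, spin, gripper, tx, ty, tz, spin, gripper, ...]. A call has 1 to 12 rows; each row shifts and turns the pose as measured when the row begins, along the tool's axes as they then stand; what a row does not reach is not made up. A row lasts 1/10 s, in which the tool goes at most 50 mm and 8.59 degrees, less where a joint would pass 70% of its speed; a pose out of reach is approached as far as the arm can. A call is refused whole if a number of a shift passes 5 or a number of a turn 0.15, either way. A call with a gripper value outside its range is refused whole. The fingers move at their own pace and stop on an object; "grip_force" is the grip in N (left out, the last holds). Time passes only in rows, so rows that do not move let the fingers close. It gives the time, the measured TCP pose, the force and the opening at its end, in the units of the state.
- ctrl.get_state(): the state, without advancing time (a new reading comes with each control period).
- cams.read_camera(name): name is "scene" or "side" or "wrist"; returns (picture, depth): 384x512x3 uint8, red, green, blue; 384x512 float32, m along the optical axis (not along the pixel's ray), 0 where there is no reading.
- cams.camera_params(name): a dict with "fx", "fy", "cx", "cy" (pixels), "xyz" and "attitude" of the camera in the world; the wrist camera has in their place "mount" (4x4, takes a point from camera to tool coordinates, whose origin is the TCP and whose axes are the tool frame's). Camera axes: x right, y down, z forward; pixel columns grow to the right and rows downward; lengths in m; the calibration is good to about 2 mm. A picture is of the moment at which its call begins: read the wrist's pose just before it. camera_params takes no time and is no camera call.
- workorder.sign_off(): hands the job in, once; it reports no verdict.
Trained networks look in the newest picture that a camera, given by its name, has taken for a name from the list of things; names that differ only in an ending like _2 or _b are one class to them, and where a whole thing is asked for, a point or a joint stands for the part that bears it (a point fixed in the world has none). Each returns a list of dicts, best first, with "conf" (0 to 1); they miss things now and then, are a little off and sometimes report something else, mostly with a low value. They report only what shows in the picture. A call takes as long as a camera call.
- spotter.trace(target, camera): "mask" (384x512 bool, what is visible of it) and "bbox" ([left, top, width, height] in pixels, round what is visible of it).
The state is a dict: "time": time; "qpos": joint angles; "dq": joint speeds; "joint_efforts": joint torques, N m; "eef_pos": TCP position; "tcp_rot": TCP orientation; "contact_force": force on the tool from outside, world axes, zero at the start; "wrist_torque": the same for the moment, N m; "opening": opening from 0.0 (shut) to 1.0 (fully open).
Only numpy, scipy, OpenCV 4.12 (cv2) and the standard library are available. Lean on these libraries where they do the work, as an engineer would, in place of code of your own. Each camera call takes 0.05 s, during which the arm holds its last target.

## Working session

There is one attempt and no reset: what is moved stays moved. The work goes in short steps, Python scripts to look and compute and a tool call to move; the robot and the scene stay as the last step left them, time stands still between calls to the robot, and variables do not carry over. Pictures are saved under pics/ and viewed, and the job is handed in when it is done.

Besides the shell and the picture viewer there is one more tool, called after "Emit:" as name(argument=value, ...) on one line, values as JSON. send_rows: Moves the arm, as the interface text tells. Its arguments: {"type":"object","properties":{"motion":{"type":"array","items":{"type":"number"}},"grip_force":{"type":"number"}},"required":["motion"]}

```bash
mkdir -p pics; ls; cat > h.py <<'E'
import numpy as np,cv2
from plant import ctrl,cams,workorder,spotter
from scipy.spatial.transform import Rotation as R
def save(n,img): cv2.imwrite('pics/'+n+'.png',img[:,:,::-1])
E
python3 - <<'E'
from h import *
s=ctrl.get_state(); print(s)
for n in ['scene','side','wrist']:
    p,d=cams.read_camera(n); save(n+'0',p); np.savez('pics/'+n+'0.npz',p=p,d=d); print(n,cams.camera_params(n))
print(ctrl.tcp_to_grasp)
E
```

```text
pics
{'time': 0.0, 'qpos': array([ 1.16000470e+00,  2.87160473e-01,  1.57819588e+00,  2.60508474e-05,
        1.27861030e+00, -1.50011287e-01]), 'dq': array([ 2.01443097e-03, -7.53774971e-05, -1.54308516e-03,  6.77228447e-04,
       -2.37608050e-03, -3.14798525e-04]), 'joint_efforts': array([-2.10235048e-04, -4.05972612e+01, -2.92634457e+01, -1.47290311e-04,
        5.83175715e-03,  6.00945810e-06]), 'eef_pos': array([0.17374182, 0.65156683, 0.22994043]), 'tcp_rot': array([ 7.93044796e-01,  6.09162164e-01, -1.04486300e-03,  5.63361589e-04]), 'contact_force': array([ 0.36116673, -0.02537232,  0.85942498]), 'wrist_torque': array([0.01835222, 0.00838058, 0.02324831]), 'opening': 1.0022441733255008}
scene {'fx': 406.9488577881236, 'fy': 406.9488577881236, 'cx': 250.55894311440326, 'cy': 187.3559924494784, 'xyz': array([0.92136719, 0.30705942, 0.64589118]), 'attitude': array([ 0.32701211,  0.86544432, -0.35688431, -0.12923928])}
side {'fx': 359.18201622123064, 'fy': 359.18201622123064, 'cx': 255.8885362283329, 'cy': 191.5724703073489, 'xyz': array([0.4339288 , 0.41424891, 0.6684202 ]), 'attitude': array([-0.11488347,  0.91936905, -0.37396846,  0.04135132])}
wrist {'fx': 300.1975290963335, 'fy': 300.1975290963335, 'cx': 254.85416070308088, 'cy': 190.39417024180972, 'mount': array([[ 9.99999964e-01, -1.17933531e-04,  2.40468466e-04,
        -7.33008732e-04],
       [ 4.70276759e-05,  9.61203946e-01,  2.75838669e-01,
        -6.92128234e-02],
       [-2.63669866e-04, -2.75838648e-01,  9.61203917e-01,
        -1.43195779e-01],
       [ 0.00000000e+00,  0.00000000e+00,  0.00000000e+00,
         1.00000000e+00]])}
0.0187
```

View pics/scene0.png

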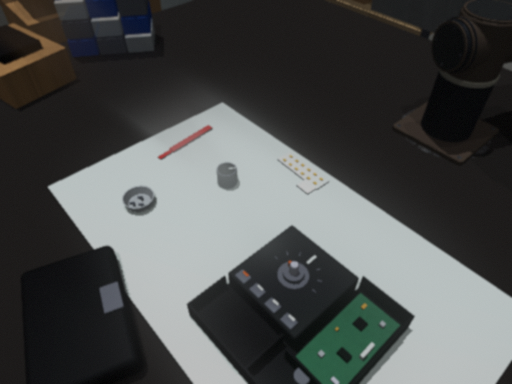

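View pics/side0.png

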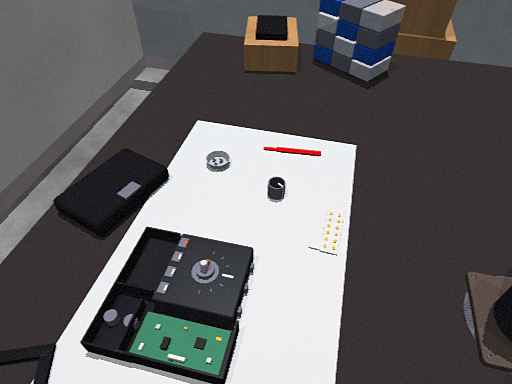

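View pics/wrist0.png

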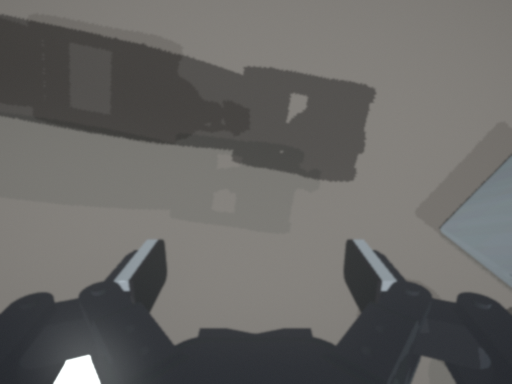

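The scene picture shows the knob at about (227,175), the post at (294,270) and the mark at (312,259). In the side picture they are at (276,188), (206,266) and (228,276). Next I'll measure them.

```bash
cat >> h.py <<'E'
def cam(n,s=None):
    c=cams.camera_params(n)
    if n=='wrist':
        m=np.array(c['mount']); Rt=R.from_quat(s['tcp_rot']).as_matrix()
        return c, Rt@m[:3,:3], s['eef_pos']+Rt@m[:3,3]
    return c,R.from_quat(c['attitude']).as_matrix(),np.array(c['xyz'])
def cloud(n,d,s=None):
    c,Rm,t=cam(n,s)
    v,u=np.mgrid[:384,:512]
    P=np.stack([(u-c['cx'])/c['fx']*d,(v-c['cy'])/c['fy']*d,d],-1)
    return P@Rm.T+t
def onz(n,u,v,z,s=None):
    c,Rm,t=cam(n,s); r=Rm@np.array([(u-c['cx'])/c['fx'],(v-c['cy'])/c['fy'],1]); return t+r*(z-t[2])/r[2]
def tri(obs): # list of (n,u,v,s)
    A=np.zeros((3,3));b=np.zeros(3);L=[]
    for n,u,v,s in obs:
        c,Rm,t=cam(n,s); r=Rm@np.array([(u-c['cx'])/c['fx'],(v-c['cy'])/c['fy'],1]); r/=np.linalg.norm(r)
        M=np.eye(3)-np.outer(r,r);A+=M;b+=M@t;L.append((M,t))
    x=np.linalg.solve(A,b); return x,[np.linalg.norm(M@(x-t)) for M,t in L]
E
python3 - <<'E'
from h import *
for n,pts in [('scene',dict(knob=(227,168),post=(294,265),mark=(312,259),mat=(200,220))),('side',dict(knob=(276,182),post=(206,262),mark=(228,276),mat=(240,210)))]:
    z=np.load(f'pics/{n}0.npz'); W=cloud(n,z['d'])
    for k,(u,v) in pts.items(): print(n,k,W[v,u].round(4))
    for t in ['knob','post_top','collar','mark']:
        try:
            r=spotter.trace(t,n)
            for q in r[:2]:
                m=q['mask']; print(n,t,round(q['conf'],2),q['bbox'],m.sum(),np.median(W[m],0).round(4),W[m][:,2].max().round(4))
                np.save(f'pics/m_{n}_{t}.npy',r[0]['mask'])
        except Exception as e: print(t,e)
for n,(u,v),(a,b) in [('scene',(294,270),(227,175)),('side',(206,268),(276,188))]:
    p=np.load(f'pics/{n}0.npz')['p']
    f=lambda u,v:cv2.resize(p[v-25:v+25,u-25:u+25],(400,400),interpolation=cv2.INTER_CUBIC)
    save('zoom_'+n,np.hstack([f(u,v),f(a,b)]))
E
```

```text
scene knob [ 0.5336 -0.2234  0.0432]
scene post [0.6224 0.0653 0.0796]
scene mark [0.5743 0.0648 0.0499]
scene mat [ 0.6484 -0.1727  0.0029]
scene knob 0.79 [217.9, 162.4, 20.3, 24.6] 427 [ 0.5438 -0.2128  0.0412] 0.6459
scene post_top 0.95 [282.5, 262.0, 19.1, 19.6] 328 [0.6259 0.0688 0.0583] 0.0825
scene post_top 0.26 [218.2, 162.1, 18.6, 26.1] 461 [ 0.5425 -0.2119  0.0407] 0.6459
scene collar 0.58 [282.7, 257.0, 22.7, 25.1] 369 [0.6258 0.0679 0.0583] 0.0825
scene collar 0.27 [186.4, 222.2, 230.4, 161.8] 22411 [0.6611 0.1212 0.0223] 0.6459
scene mark 0.65 [187.9, 223.7, 227.8, 159.2] 22577 [0.661  0.1205 0.0219] 0.6459
scene mark 0.51 [124.7, 187.2, 30.4, 23.9] 647 [ 0.7157 -0.3057  0.0114] 0.6459
side knob [ 0.5346 -0.2219  0.0434]
side post [0.6135 0.065  0.0811]
side mark [0.5707 0.066  0.0497]
side mat [ 0.6068 -0.1442  0.0028]
side knob 0.66 [266.2, 178.2, 21.8, 19.0] 362 [ 0.5331 -0.2079  0.041 ] 0.6684
side knob 0.64 [82.9, 229.2, 173.1, 154.8] 18415 [0.6523 0.1451 0.025 ] 0.6684
side post_top 0.84 [193.6, 260.2, 18.7, 22.5] 263 [0.6161 0.0718 0.0593] 0.6684
side collar 0.65 [196.5, 261.5, 14.2, 18.9] 283 [0.6154 0.0714 0.0592] 0.6684
side mark 0.58 [81.1, 226.4, 172.6, 153.6] 18334 [0.6526 0.145  0.0253] 0.6684
```

View pics/zoom_scene.png

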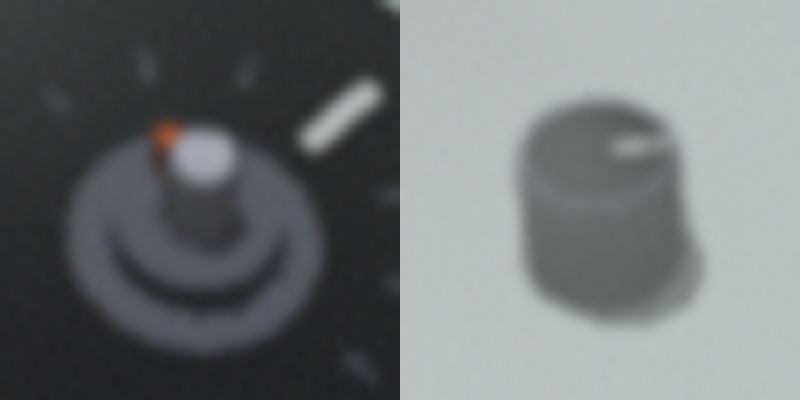

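View pics/zoom_side.png

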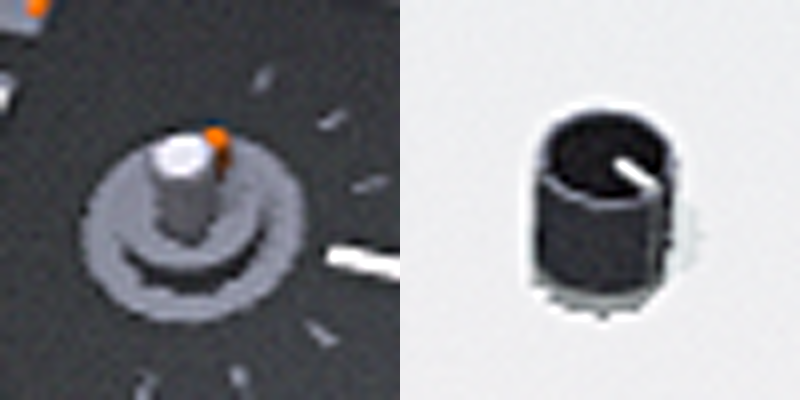

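```bash
python3 - <<'E'
from h import *
for n in ['scene','side']:
    z=np.load(f'pics/{n}0.npz'); W=cloud(n,z['d']); p=z['p'].astype(int)
    def circ(sel,nm,r):
        q=W[sel]; 
        if len(q)<4: print(nm,len(q));return
        (cx,cy),rr=cv2.minEnclosingCircle(q[:,:2].astype(np.float32)); print(n,nm,len(q),'mean',q.mean(0).round(4),'circ',round(cx,4),round(cy,4),round(rr,4))
    X,Y,Z=W[...,0],W[...,1],W[...,2]
    near=np.hypot(X-.535,Y+.217)<.04
    circ(near&(Z>.040)&(Z<.048),'knobtop',0.022)
    circ(near&(Z>.01)&(Z<.048),'knob all',0.022)
    nearp=np.hypot(X-.615,Y-.068)<.03
    circ(nearp&(Z>.077)&(Z<.09),'posttop',0)
    circ(nearp&(Z>.055)&(Z<.062),'collar',0)
    wm=(p.min(-1)>120)&(abs(X-.573)<.03)&(abs(Y-.066)<.03)&(Z>.04)
    circ(wm,'mark',0); q=W[wm]
    if len(q)>3:
        c=q[:,:2]-q[:,:2].mean(0); u,s,vt=np.linalg.svd(c); print('mark dir',vt[0],s)
    og=(p[...,0]-p[...,2]>50)&nearp; circ(og,'key',0); print(W[og].round(4))
E
```

```text
scene knobtop 233 mean [ 0.5376 -0.2211  0.0431] circ 0.5358 -0.2218 0.0237
scene knob all 434 mean [ 0.5418 -0.2155  0.0347] circ 0.5361 -0.2212 0.0243
scene posttop 57 mean [0.6224 0.0651 0.0793] circ 0.6228 0.0649 0.0077
scene collar 223 mean [0.6246 0.0674 0.0578] circ 0.6212 0.0647 0.0186
scene mark 32 mean [0.5754 0.0633 0.0489] circ 0.575 0.0634 0.0105
mark dir [0.99894511 0.04592032] [0.03307338 0.00959483]
scene key 6 mean [0.6171 0.0494 0.067 ] circ 0.6148 0.0452 0.0085
[[0.6084 0.0397 0.0494]
 [0.6187 0.0507 0.0715]
 [0.6169 0.0513 0.0703]
 [0.6211 0.0507 0.0709]
 [0.6192 0.0513 0.0697]
 [0.6183 0.0527 0.0703]]
side knobtop 185 mean [ 0.5339 -0.2191  0.0437] circ 0.5338 -0.2208 0.0227
side knob all 334 mean [ 0.5331 -0.2124  0.0356] circ 0.5336 -0.2197 0.0236
side posttop 43 mean [0.6187 0.0671 0.08  ] circ 0.6192 0.0668 0.0077
side collar 166 mean [0.6175 0.0704 0.0586] circ 0.6196 0.0668 0.0186
side mark 84 mean [0.5878 0.0662 0.0497] circ 0.5849 0.0655 0.0241
mark dir [-0.99913686  0.04153959] [0.12228373 0.07749705]
side key 8 mean [0.6153 0.0521 0.0657] circ 0.6167 0.0476 0.0081
[[0.6171 0.0516 0.0705]
 [0.6159 0.0547 0.072 ]
 [0.6141 0.0541 0.0717]
 [0.619  0.0399 0.0491]
 [0.614  0.0549 0.0695]
 [0.6137 0.0512 0.0641]
 [0.6143 0.0549 0.0659]
 [0.6145 0.0553 0.0628]]
```

```bash
python3 - <<'E'
from h import *
a=onz('side',251+27.5,163+20,.043);b=onz('side',251+31.9,163+23.5,.043);print('side ptr',np.arctan2(*(b-a)[[1,0]]),a,b)
f=lambda x,y:(227-25+(x-400)/8,150+y/8)
a=onz('scene',*f(612,152),.043);b=onz('scene',*f(672,142),.043);print('scene ptr',np.arctan2(*(b-a)[[1,0]]),a,b)
E
```

```text
side ptr 2.5166259099445747 [ 0.52796127 -0.22039744  0.043     ] [ 0.51499308 -0.21104175  0.043     ]
scene ptr 2.65539849025346 [ 0.53312489 -0.21883007  0.043     ] [ 0.51835547 -0.21102429  0.043     ]
```

```bash
cat >> h.py <<'E'
def yaw(s):
    x=R.from_quat(s['tcp_rot']).as_matrix()[:,0]; return np.arctan2(x[1],x[0])
def plan(target,tyaw,grip,n,s=None,dp=1):
    s=s or ctrl.get_state(); p=np.array(s['eef_pos']);g=yaw(s); Rm=R.from_quat(s['tcp_rot']).as_matrix()
    dy=tyaw-g; step=(np.array(target)-p)/n*100; ds=-dy/n; out=[]
    for i in range(n):
        l=R.from_rotvec([0,0,0]).as_matrix()@(Rm@R.from_rotvec([0,0,ds*i]).as_matrix()).T@step
        out+=[float(x) for x in l.round(dp)]+[round(float(ds),3),grip]
    assert abs(ds)<=.15; print('max',max(map(abs,out)));print([round(x,3) for x in out])
def st():
    s=ctrl.get_state(); print('t',round(s['time'],2),'p',s['eef_pos'].round(4),'yaw',round(yaw(s),4),'F',s['contact_force'].round(2),'T',s['wrist_torque'].round(3),'op',round(s['opening'],3),'j6',s['qpos'][5].round(3)); 
    Rm=R.from_quat(s['tcp_rot']).as_matrix(); print('toolz',Rm[:,2].round(4)); return s
E
python3 - <<'E'
from h import *
st(); plan([.62,.066,.18],0,8.5,18)
E
```

```text
t 0.55 p [0.174  0.6522 0.2313] yaw 1.31 F [-0.44 -0.44 -0.49] T [ 0.04  -0.011  0.009] op 1.0 j6 -0.15
toolz [-0.  0. -1.]
max 8.5
[-2.5, 3.2, 0.3, 0.073, 8.5, -2.3, 3.4, 0.3, 0.073, 8.5, -2.0, 3.6, 0.3, 0.073, 8.5, -1.7, 3.7, 0.3, 0.073, 8.5, -1.5, 3.8, 0.3, 0.073, 8.5, -1.2, 3.9, 0.3, 0.073, 8.5, -0.9, 4.0, 0.3, 0.073, 8.5, -0.6, 4.0, 0.3, 0.073, 8.5, -0.3, 4.1, 0.3, 0.073, 8.5, -0.0, 4.1, 0.3, 0.073, 8.5, 0.3, 4.1, 0.3, 0.073, 8.5, 0.6, 4.1, 0.3, 0.073, 8.5, 0.9, 4.0, 0.3, 0.073, 8.5, 1.2, 3.9, 0.3, 0.073, 8.5, 1.4, 3.8, 0.3, 0.073, 8.5, 1.7, 3.7, 0.3, 0.073, 8.5, 2.0, 3.6, 0.3, 0.073, 8.5, 2.2, 3.4, 0.3, 0.073, 8.5]
```

Emit:
send_rows(motion=[-2.5,3.2,0.3,0.07,8.5,-2.3,3.4,0.3,0.07,8.5,-2.0,3.6,0.3,0.07,8.5,-1.7,3.7,0.3,0.07,8.5,-1.5,3.8,0.3,0.07,8.5,-1.2,3.9,0.3,0.07,8.5,-0.9,4.0,0.3,0.07,8.5,-0.6,4.0,0.3,0.07,8.5,-0.3,4.1,0.3,0.07,8.5], grip_force=40)

```text
time: 1.45
eef_pos: [0.4024, 0.3545, 0.2051]
tcp_rot: [0.945, 0.326, 0.003, -0.002]
contact_force: [0.1, -0.1, 0.2]
opening: 0.998
```

```bash
python3 - <<'E'
from h import *
st(); plan([.62,.066,.18],0,8.5,11)
E
```

```text
t 1.45 p [0.4024 0.3545 0.2051] yaw 0.6647 F [ 0.07 -0.07  0.17] T [-0.041 -0.04  -0.02 ] op 0.998 j6 -0.135
toolz [ 0.0045  0.0062 -1.    ]
max 8.5
[-0.1, 3.3, 0.2, 0.06, 8.5, 0.1, 3.3, 0.2, 0.06, 8.5, 0.3, 3.3, 0.2, 0.06, 8.5, 0.5, 3.2, 0.2, 0.06, 8.5, 0.7, 3.2, 0.2, 0.06, 8.5, 0.9, 3.2, 0.2, 0.06, 8.5, 1.1, 3.1, 0.2, 0.06, 8.5, 1.3, 3.0, 0.2, 0.06, 8.5, 1.5, 2.9, 0.2, 0.06, 8.5, 1.6, 2.8, 0.2, 0.06, 8.5, 1.8, 2.7, 0.2, 0.06, 8.5]
```

Emit:
send_rows(motion=[-0.1,3.3,0.2,0.06,8.5,0.1,3.3,0.2,0.06,8.5,0.3,3.3,0.2,0.06,8.5,0.5,3.2,0.2,0.06,8.5,0.7,3.2,0.2,0.06,8.5,0.9,3.2,0.2,0.06,8.5,1.1,3.1,0.2,0.06,8.5,1.3,3.0,0.2,0.06,8.5,1.5,2.9,0.2,0.06,8.5,1.6,2.8,0.2,0.06,8.5,1.8,2.7,0.2,0.06,8.5,0,0,0,0,8.5])

```text
time: 2.65
eef_pos: [0.6256, 0.0452, 0.1849]
tcp_rot: [1.0, -0.016, 0.006, -0.004]
contact_force: [-0.5, 0.3, -0.8]
opening: 0.995
```

```bash
python3 - <<'E'
from h import *
import pickle
s=st(); p,d=cams.read_camera('wrist'); save('w1',p); pickle.dump((s,p,d),open('pics/w1.pkl','wb'))
E
```

```text
t 2.65 p [0.6256 0.0452 0.1849] yaw -0.0316 F [-0.5   0.28 -0.83] T [ 0.035  0.01  -0.041] op 0.995 j6 -0.065
toolz [ 0.0127  0.007  -0.9999]
```

View pics/w1.png

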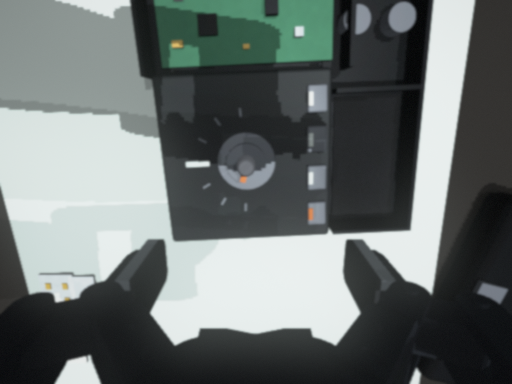

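The wrist view shows the post at about (246,165), the orange key at (243,180) below it, and the mark at (198,164). The arm has settled by now, so I'll measure again and compare with this view.

```bash
cat >> h.py <<'E'
import pickle
def shot(name):
    s=st(); p,d=cams.read_camera('wrist'); save(name,p); pickle.dump((s,p,d),open(f'pics/{name}.pkl','wb')); return s,p,d
def rep(W,sel,nm,cxy=None):
    q=W[sel]
    if len(q)<4: print(nm,len(q));return
    (cx,cy),rr=cv2.minEnclosingCircle(q[:,:2].astype(np.float32)); print(nm,len(q),'mean',q.mean(0).round(4),'circ',round(cx,4),round(cy,4),round(rr,4)); return q
E
cat > post.py <<'E'
from h import *
import sys
s,p,d=pickle.load(open(f'pics/{sys.argv[1]}.pkl','rb')); W=cloud('wrist',d,s);p=p.astype(int)
X,Y,Z=W[...,0],W[...,1],W[...,2]; np_=np.hypot(X-.6205,Y-.066)<.03
rep(W,np_&(Z>.077)&(Z<.09),'post'); rep(W,np_&(Z>.055)&(Z<.0625),'collar')
wm=(p.min(-1)>110)&(abs(X-.573)<.03)&(abs(Y-.066)<.015)&(Z>.04); q=rep(W,wm,'mark')
c=q[:,:2]-q[:,:2].mean(0); print(np.linalg.svd(c)[2][0])
q=rep(W,(p[...,0]-p[...,2]>50)&np_,'key'); print(q.round(4))
v,u=np.nonzero(np_&(Z>.077)&(Z<.09));print('post px',u.mean(),v.mean())
u0,v0=int(u.mean()),int(v.mean())
save('z_'+sys.argv[1],cv2.resize(p[v0-60:v0+60,u0-60:u0+60].astype(np.uint8),(600,600),interpolation=cv2.INTER_CUBIC))
E
python3 - <<'E'
from h import *
shot('w2')
E
python3 post.py w1; python3 post.py w2
```

```text
t 2.7 p [0.6247 0.0467 0.1849] yaw -0.0297 F [ 0.13  0.29 -0.15] T [-0.012 -0.014 -0.009] op 0.996 j6 -0.065
toolz [ 0.0117  0.008  -0.9999]
post 259 mean [0.6201 0.0641 0.0799] circ 0.6199 0.0637 0.0079
collar 874 mean [0.6202 0.0657 0.0586] circ 0.62 0.0636 0.0182
mark 403 mean [0.578  0.0587 0.1188] circ 0.5789 0.0568 0.0243
[ 0.99847882 -0.05513661]
key 39 mean [0.6173 0.0522 0.0707] circ 0.6173 0.0515 0.003
[[0.6157 0.0547 0.0701]
 [0.6167 0.0548 0.0707]
 [0.6178 0.0565 0.0785]
 [0.6187 0.0565 0.0784]
 [0.6195 0.0565 0.0787]
 [0.6158 0.054  0.0712]
 [0.6166 0.054  0.0712]
 [0.6175 0.0536 0.0695]
 [0.6184 0.0539 0.0711]
 [0.6193 0.0542 0.0723]
 [0.6198 0.0511 0.0591]
 [0.6148 0.0531 0.0712]
 [0.6157 0.0528 0.0697]
 [0.6166 0.0531 0.0711]
 [0.6175 0.0529 0.0706]
 [0.6184 0.0531 0.0714]
 [0.6192 0.053  0.071 ]
 [0.6198 0.0499 0.0583]
 [0.6148 0.0521 0.0707]
 [0.6157 0.0521 0.0708]
 [0.6165 0.0518 0.0694]
 [0.6174 0.0518 0.0699]
 [0.6183 0.0519 0.0704]
 [0.6192 0.0517 0.0697]
 [0.6147 0.0512 0.0704]
 [0.6156 0.0513 0.0711]
 [0.6165 0.0514 0.0716]
 [0.6174 0.0513 0.0716]
 [0.6183 0.0
[... 855 characters left out ...]
0708]
 [0.619  0.0534 0.07  ]
 [0.6198 0.0532 0.0692]
 [0.6154 0.0529 0.0711]
 [0.6163 0.0527 0.0706]
 [0.6172 0.0525 0.07  ]
 [0.6181 0.0527 0.071 ]
 [0.6189 0.0526 0.0704]
 [0.6198 0.0524 0.0697]
 [0.6145 0.0517 0.07  ]
 [0.6154 0.0518 0.0703]
 [0.6163 0.052  0.0715]
 [0.6171 0.0516 0.0701]
 [0.618  0.0516 0.0698]
 [0.6189 0.0517 0.0707]
 [0.6195 0.0488 0.0588]
 [0.6145 0.051  0.071 ]
 [0.6153 0.0508 0.0703]
 [0.6163 0.0512 0.0719]
 [0.6171 0.051  0.0711]
 [0.618  0.051  0.0711]
 [0.6189 0.0508 0.0707]
 [0.6153 0.05   0.0707]
 [0.6162 0.05   0.0705]
 [0.6171 0.0501 0.0712]
 [0.618  0.05   0.0709]
 [0.6189 0.0501 0.0714]
 [0.6179 0.049  0.0705]]
post px 246.59143968871595 169.23346303501947
```

View pics/z_w2.png

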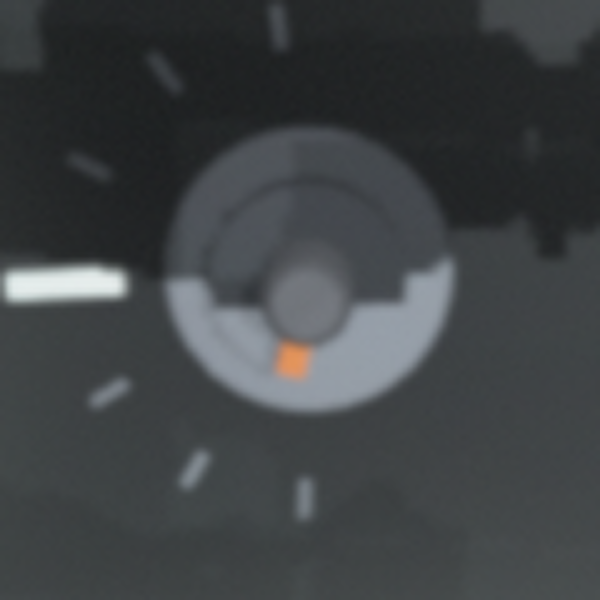

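```bash
python3 - <<'E'
from h import *
for n in ['w1','w2']:
    s,p,d=pickle.load(open(f'pics/{n}.pkl','rb')); W=cloud('wrist',d,s);p=p.astype(int);X,Y,Z=W[...,0],W[...,1],W[...,2]
    q=rep(W,(p.min(-1)>110)&(abs(X-.573)<.03)&(abs(Y-.066)<.02)&(Z>.04)&(Z<.058),'mark')
    m=q[:,:2].mean(0)-[.6202,.0638]; print(np.arctan2(m[1],m[0])%6.283, np.linalg.svd(q[:,:2]-q[:,:2].mean(0))[2][0])
plan([.535,-.221,.15],0,8.5,9)
E
```

```text
mark 268 mean [0.5835 0.0597 0.0493] circ 0.5828 0.0561 0.0218
3.253823484616494 [ 0.95201637 -0.30604711]
mark 292 mean [0.5841 0.0599 0.0492] circ 0.5826 0.0561 0.0221
3.248599570947383 [ 0.96002638 -0.27990955]
max 8.5
[-0.9, 3.0, 0.4, -0.003, 8.5, -0.9, 3.0, 0.4, -0.003, 8.5, -0.9, 3.0, 0.4, -0.003, 8.5, -0.9, 3.0, 0.4, -0.003, 8.5, -0.9, 3.0, 0.4, -0.003, 8.5, -1.0, 3.0, 0.4, -0.003, 8.5, -1.0, 3.0, 0.4, -0.003, 8.5, -1.0, 3.0, 0.4, -0.003, 8.5, -1.0, 3.0, 0.4, -0.003, 8.5]
```

Emit:
send_rows(motion=[-0.9,3.0,0.3,0,8.5,-0.9,3.0,0.3,0,8.5,-0.9,3.0,0.3,0,8.5,-0.9,3.0,0.3,0,8.5,-0.9,3.0,0.3,0,8.5,-0.9,3.0,0.3,0,8.5,-0.9,2.8,0.3,0,8.5,-0.7,2.0,0.3,0,8.5,-0.4,1.2,0.2,0,8.5,-0.1,0.4,0,0,8.5])

```text
time: 3.75
eef_pos: [0.5389, -0.187, 0.1567]
tcp_rot: [1.0, -0.002, 0.007, -0.006]
contact_force: [-0.3, 0.8, 0.0]
opening: 0.995
```

```bash
cat > knob.py <<'E'
from h import *
import sys
s,p,d=pickle.load(open(f'pics/{sys.argv[1]}.pkl','rb')); W=cloud('wrist',d,s);p=p.astype(int)
X,Y,Z=W[...,0],W[...,1],W[...,2]; k=np.hypot(X-.535,Y+.221)<.04
t=k&(Z>.039)&(Z<.048); rep(W,t,'top'); rep(W,k&(Z>.012)&(Z<.048),'all')
h=cv2.convexHull(np.argwhere(t)[:,::-1].astype(np.int32)); 
w=t&(p.min(-1)>np.median(p.min(-1)[t])+50); q=rep(W,w,'ptr'); 
c=W[t][:,:2]; cc=np.array(cv2.minEnclosingCircle(c.astype(np.float32))[0]); m=q[:,:2].mean(0)-cc
print('ptr angle',np.arctan2(m[1],m[0]),'line',(lambda a:np.arctan2(a[1],a[0]))(np.linalg.svd(q[:,:2]-q[:,:2].mean(0))[2][0]))
v,u=np.nonzero(t);u0,v0=int(u.mean()),int(v.mean());print(u0,v0)
save('z_'+sys.argv[1],cv2.resize(p[max(0,v0-60):v0+60,u0-60:u0+60].astype(np.uint8),(600,600),interpolation=cv2.INTER_CUBIC))
E
python3 - <<'E'
from h import *
shot('k1');s=shot('k2'); 
E
python3 knob.py k1; python3 knob.py k2
```

```text
t 3.75 p [ 0.5389 -0.187   0.1567] yaw -0.0036 F [-0.33  0.81  0.01] T [0.022 0.01  0.007] op 0.995 j6 -0.525
toolz [ 0.0131  0.0125 -0.9998]
t 3.8 p [ 0.5391 -0.1871  0.1568] yaw -0.0035 F [ 0.08 -0.55  0.02] T [ 0.006 -0.012  0.026] op 0.994 j6 -0.525
toolz [ 0.0133  0.0122 -0.9998]
top 1765 mean [ 0.535  -0.2221  0.0439] circ 0.5349 -0.223 0.0226
all 2093 mean [ 0.5351 -0.2194  0.0412] circ 0.5349 -0.223 0.0226
ptr 123 mean [ 0.526  -0.2248  0.0441] circ 0.5349 -0.223 0.0225
ptr angle -2.945182076069215 line -1.0060452295488298
248 224
top 1771 mean [ 0.535  -0.222   0.0439] circ 0.5349 -0.2233 0.0227
all 2094 mean [ 0.5351 -0.2194  0.0412] circ 0.5349 -0.2233 0.0227
ptr 121 mean [ 0.5255 -0.2247  0.0441] circ 0.5347 -0.2237 0.0227
ptr angle -2.9962822620970306 line -1.0948521060370906
248 223
```

View pics/k2.png

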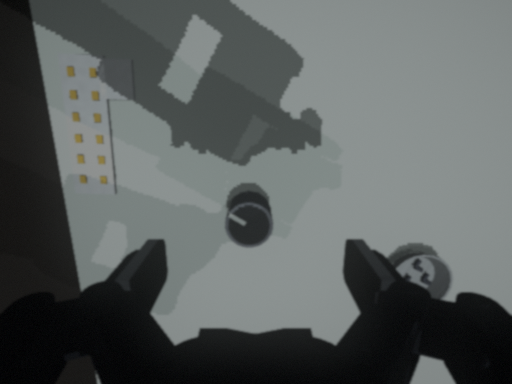

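View pics/z_k2.png

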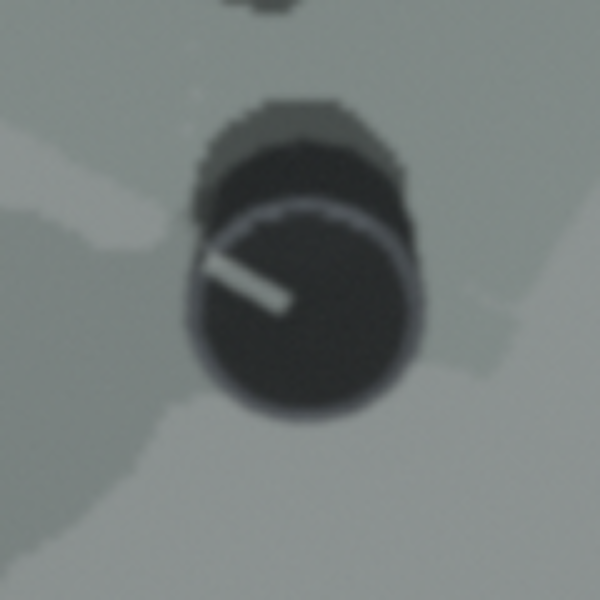

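The knob is in the wrist view at about (248,223). Its pointer points up and left, about 2.64 rad in world axes. I'll turn to yaw -1.57 over the knob for a second view, which separates out any camera mount offset.

```bash
python3 - <<'E'
from h import *
plan([.537,-.221,.15],-1.57,8.5,11)
E
```

```text
max 8.5
[-0.0, 0.3, 0.1, 0.142, 8.5, 0.0, 0.3, 0.1, 0.142, 8.5, 0.1, 0.3, 0.1, 0.142, 8.5, 0.1, 0.3, 0.1, 0.142, 8.5, 0.2, 0.3, 0.1, 0.142, 8.5, 0.2, 0.3, 0.1, 0.142, 8.5, 0.2, 0.2, 0.1, 0.142, 8.5, 0.3, 0.2, 0.1, 0.142, 8.5, 0.3, 0.2, 0.1, 0.142, 8.5, 0.3, 0.1, 0.1, 0.142, 8.5, 0.3, 0.1, 0.1, 0.142, 8.5]
```

Emit:
send_rows(motion=[0,0.3,0.1,0.14,8.5,0,0.3,0.1,0.14,8.5,0.1,0.3,0.1,0.14,8.5,0.1,0.3,0.1,0.14,8.5,0.2,0.3,0.1,0.14,8.5,0.2,0.3,0.1,0.14,8.5,0.2,0.2,0.1,0.14,8.5,0.3,0.2,0.1,0.14,8.5,0.3,0.2,0,0.14,8.5,0.3,0.1,0,0.14,8.5,0.3,0.1,0,0.1,8.5,0,0,0,0,8.5])

```text
time: 5.05
eef_pos: [0.5437, -0.2069, 0.1513]
tcp_rot: [0.716, -0.697, 0.001, -0.012]
contact_force: [0.3, 0.6, -0.6]
opening: 0.996
```

```bash
python3 - <<'E'
from h import *
shot('k3')
E
python3 knob.py k3
```

```text
t 5.05 p [ 0.5437 -0.2069  0.1513] yaw -1.5438 F [ 0.29  0.56 -0.56] T [-0.047 -0.015 -0.061] op 0.996 j6 0.984
toolz [ 0.019   0.016  -0.9997]
top 1959 mean [ 0.5363 -0.2228  0.044 ] circ 0.5353 -0.2229 0.0225
all 2192 mean [ 0.5382 -0.2225  0.0421] circ 0.5354 -0.2228 0.0225
ptr 118 mean [ 0.5205 -0.2182  0.0441] circ 0.5271 -0.2221 0.0202
ptr angle 2.831666170856922 line -1.6902161474990725
273 199
```

View pics/k3.png

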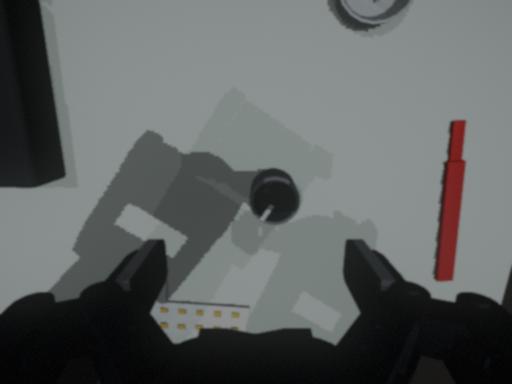

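View pics/z_k3.png

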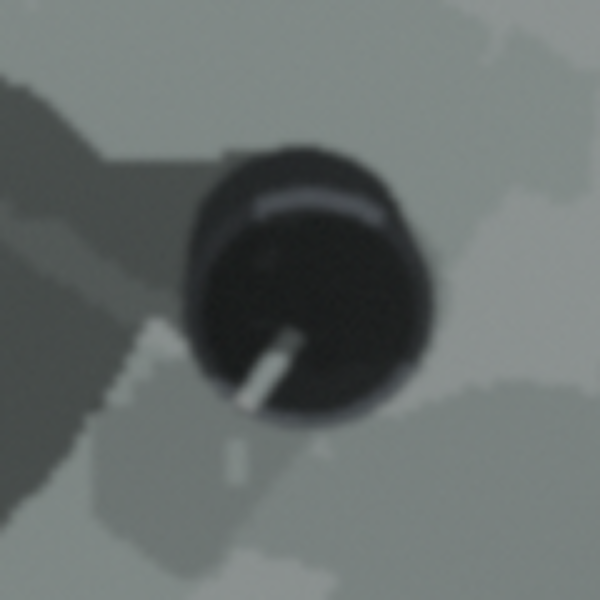

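```bash
python3 - <<'E'
from h import *
st();plan([.5355,-.2227,.06],-1.57,8.5,6,dp=2)
E
```

```text
t 5.1 p [ 0.5438 -0.2067  0.1513] yaw -1.5419 F [ 0.58  0.61 -0.12] T [-0.058  0.041 -0.004] op 0.993 j6 0.982
toolz [ 0.019   0.0162 -0.9997]
max 8.5
[0.29, 0.18, 1.51, 0.005, 8.5, 0.29, 0.17, 1.51, 0.005, 8.5, 0.29, 0.17, 1.51, 0.005, 8.5, 0.29, 0.17, 1.51, 0.005, 8.5, 0.29, 0.17, 1.51, 0.005, 8.5, 0.29, 0.17, 1.51, 0.005, 8.5]
```

Emit:
send_rows(motion=[0.3,0.2,1.5,0,8.5,0.3,0.2,1.5,0,8.5,0.3,0.2,1.5,0,8.5,0.3,0.2,1.5,0,8.5,0.3,0.2,1.5,0,8.5,0.2,0.1,1.5,0,8.5,0,0,0,0,8.5])

```text
time: 5.8
eef_pos: [0.532, -0.2205, 0.0494]
tcp_rot: [0.72, -0.694, -0.002, -0.012]
contact_force: [-1.3, 0.9, -0.3]
opening: 0.995
```

```bash
python3 - <<'E'
from h import *
st();plan([.5355,-.2227,.012],-1.57,8.5,6,dp=2)
E
```

```text
t 5.8 p [ 0.532  -0.2205  0.0494] yaw -1.5338 F [-1.3   0.92 -0.31] T [-0.018 -0.009  0.032] op 0.995 j6 0.935
toolz [ 0.0134  0.0204 -0.9997]
max 8.5
[0.05, -0.05, 0.62, 0.006, 8.5, 0.05, -0.05, 0.62, 0.006, 8.5, 0.05, -0.05, 0.62, 0.006, 8.5, 0.05, -0.05, 0.62, 0.006, 8.5, 0.05, -0.05, 0.62, 0.006, 8.5, 0.05, -0.05, 0.62, 0.006, 8.5]
```

Emit:
send_rows(motion=[0.1,-0.1,0.8,0,8.5,0.1,-0.1,0.8,0,8.5,0.05,-0.05,0.8,0,8.5,0,0,0.6,0,8.5,0,0,0.3,0,8.5,0,0,0,0,8.5])

```text
time: 6.4
eef_pos: [0.5362, -0.2227, 0.0139]
tcp_rot: [0.72, -0.694, -0.002, -0.012]
contact_force: [0.4, -1.3, -0.4]
opening: 0.997
```

```bash
python3 - <<'E'
from h import *
st();plan([.5355,-.2227,.012],-1.57,8.5,3,dp=2)
E
```

```text
t 6.4 p [ 0.5362 -0.2227  0.0139] yaw -1.5332 F [ 0.36 -1.28 -0.37] T [ 0.008  0.012 -0.005] op 0.997 j6 0.933
toolz [ 0.0147  0.0197 -0.9997]
max 8.5
[-0.0, 0.03, 0.06, 0.012, 8.5, -0.0, 0.03, 0.06, 0.012, 8.5, -0.0, 0.03, 0.06, 0.012, 8.5]
```

Emit:
send_rows(motion=[0,0.08,0.1,0,8.5,0,0,0,0,8.5,0,0,0,0,3.5,0,0,0,0,3.5,0,0,0,0,3.5,0,0,0,0,3.5,0,0,0,0,3.5,0,0,0,0,3.5], grip_force=40)

```text
time: 7.2
eef_pos: [0.5366, -0.2233, 0.0147]
tcp_rot: [0.72, -0.694, 0.0, -0.013]
contact_force: [-0.2, 0.2, -0.3]
opening: 0.502
```

```bash
python3 - <<'E'
from h import *
shot('g1')
E
python3 knob.py g1
```

```text
t 7.2 p [ 0.5366 -0.2233  0.0147] yaw -1.5329 F [-0.24  0.25 -0.28] T [-0.039 -0.018  0.048] op 0.502 j6 0.932
toolz [ 0.0178  0.0178 -0.9997]
top 8443 mean [ 0.5381 -0.2245  0.0439] circ 0.5434 -0.2243 0.0352
all 10820 mean [ 0.541  -0.2245  0.0405] circ 0.5435 -0.2242 0.0353
ptr 72 mean [ 0.5222 -0.232   0.0438] circ 0.5341 -0.2329 0.0285
ptr angle -2.7939502229999835 line 2.2366786229145696
254 270
```

View pics/g1.png

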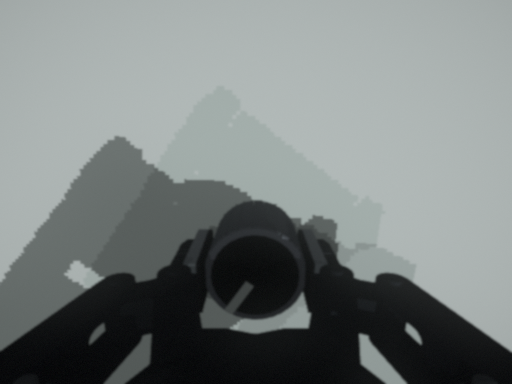

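```bash
python3 - <<'E'
from h import *
s,p,d=pickle.load(open('pics/g1.pkl','rb'))
c=p[190:340,170:340]; c=np.clip(c.astype(float)*3,0,255).astype(np.uint8)
save('g1z',cv2.resize(c,(680,600),interpolation=cv2.INTER_CUBIC))
E
```

```text
(no output)
```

View pics/g1z.png

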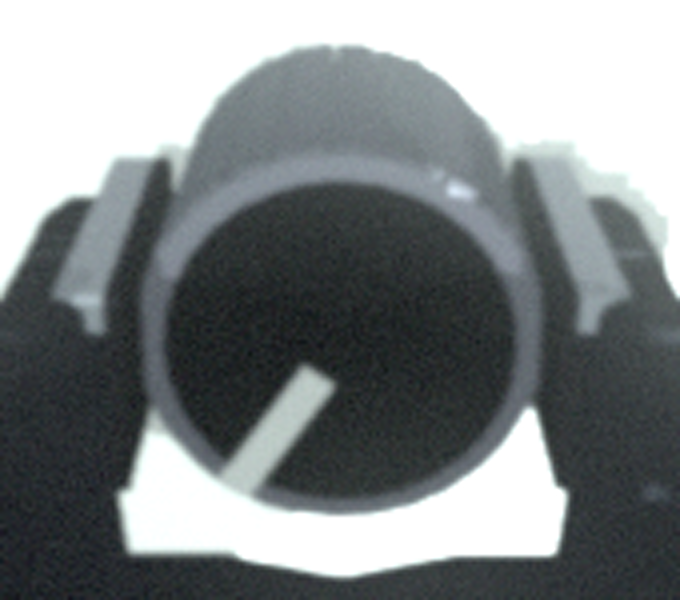

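```bash
python3 - <<'E'
from h import *
s,p,d=pickle.load(open('pics/g1.pkl','rb'))
f=lambda x,y,z:onz('wrist',170+x/4,190+y/4,z,s)
pts=np.array([f(x,y,.0425) for x,y in [(143,330),(543,330),(343,152),(343,513)]]); print(pts.round(4))
# rim ellipse points inner: 165..517, 183..500
pt=np.array([f(x,y,.043) for x,y in [(165,340),(517,340),(343,183),(343,500)]]); print(pt.round(4))
c=np.array([(pts[2]+pts[3])/2,(pts[0]+pts[1])/2]); print(c)
a,b=f(318,375,.043),f(237,485,.043); v=b-a; print('ptr',np.arctan2(v[1],v[0]))
Rm=R.from_quat(s['tcp_rot']).as_matrix()
k=np.array([pts[2:,0].mean(),pts[:2,1].mean(),.043]); print('knob top in tool',Rm.T@(k-s['eef_pos']))
E
```

```text
[[ 0.5354 -0.2033  0.0425]
 [ 0.5375 -0.2467  0.0425]
 [ 0.5571 -0.2243  0.0425]
 [ 0.5133 -0.226   0.0425]]
[[ 0.5346 -0.2058  0.043 ]
 [ 0.5365 -0.2439  0.043 ]
 [ 0.5539 -0.2244  0.043 ]
 [ 0.5154 -0.2259  0.043 ]]
[[ 0.53523613 -0.22513095  0.0425    ]
 [ 0.53648434 -0.22501258  0.0425    ]]
ptr 2.6012083594306445
knob top in tool [ 0.00114747  0.0008663  -0.02835817]
```

```bash
python3 - <<'E'
from h import *
s,p,d=pickle.load(open('pics/g1.pkl','rb'))
Rm=R.from_quat(s['tcp_rot']).as_matrix(); print(Rm.round(4)); print(s['eef_pos'])
c,Rc,t=cam('wrist',s); print(t,Rc.round(4))
k=onz('wrist',255.75,190+332/4,.0425,s); print(k, Rm.T@(k-s['eef_pos']))
print((lambda W:W[270:276,240:270].reshape(-1,3).mean(0))(cloud('wrist',d,s)))
s2=st();print(s2['tcp_rot'])
E
```

```text
[[ 0.0379 -0.9991  0.0178]
 [-0.9991 -0.0375  0.0178]
 [-0.0171 -0.0185 -0.9997]]
[ 0.53656289 -0.22332831  0.01468647]
[ 0.60450483 -0.22414763  0.15912975] [[ 0.0378 -0.9653 -0.2584]
 [-0.9991 -0.041   0.007 ]
 [-0.0174  0.2579 -0.966 ]]
[ 0.53624558 -0.22509196  0.0425    ] [ 0.00127357 -0.00013005 -0.02784178]
[ 0.53816959 -0.22452302  0.04544389]
t 7.25 p [ 0.5366 -0.2233  0.0147] yaw -1.533 F [ 1.11 -0.89 -0.2 ] T [-0.028 -0.042 -0.029] op 0.498 j6 0.932
toolz [ 0.0178  0.0178 -0.9997]
[ 7.20239352e-01 -6.93611361e-01  2.26797920e-04 -1.25898608e-02]
```

```bash
python3 - <<'E'
from h import *
print(cams.camera_params('wrist')['mount'].round(5));print(cams.camera_params('wrist')['mount'].round(5))
E
python3 -c "
from h import *
print(cams.camera_params('wrist')['mount'].round(5))"
```

```text
[[ 1.0000e+00  2.0000e-05 -2.5000e-04  9.2000e-04]
 [ 5.0000e-05  9.6124e-01  2.7570e-01 -7.0520e-02]
 [ 2.4000e-04 -2.7570e-01  9.6124e-01 -1.4320e-01]
 [ 0.0000e+00  0.0000e+00  0.0000e+00  1.0000e+00]]
[[ 1.0000e+00  2.0000e-05 -2.5000e-04  9.2000e-04]
 [ 5.0000e-05  9.6124e-01  2.7570e-01 -7.0520e-02]
 [ 2.4000e-04 -2.7570e-01  9.6124e-01 -1.4320e-01]
 [ 0.0000e+00  0.0000e+00  0.0000e+00  1.0000e+00]]
[[ 1.0000e+00  2.0000e-05 -2.5000e-04  9.2000e-04]
 [ 5.0000e-05  9.6124e-01  2.7570e-01 -7.0520e-02]
 [ 2.4000e-04 -2.7570e-01  9.6124e-01 -1.4320e-01]
 [ 0.0000e+00  0.0000e+00  0.0000e+00  1.0000e+00]]
```

```bash
python3 - <<'E'
from h import *
import h
m1=cams.camera_params('wrist')['mount']
m0=np.array([[ 9.99999964e-01, -1.17933531e-04,  2.40468466e-04,-7.33008732e-04],[ 4.70276759e-05,  9.61203946e-01,  2.75838669e-01,-6.92128234e-02],[-2.63669866e-04, -2.75838648e-01,  9.61203917e-01,-1.43195779e-01],[0,0,0,1]])
base=cams.camera_params('wrist')
for nm,m in [('m0',m0),('m1',m1)]:
    def cam(n,s=None,m=m):
        Rt=R.from_quat(s['tcp_rot']).as_matrix(); return base,Rt@m[:3,:3],s['eef_pos']+Rt@m[:3,3]
    h.cam=cam
    for n in ['w1','w2','k1','k2','k3','g1']:
        s,p,d=pickle.load(open(f'pics/{n}.pkl','rb')); W=h.cloud('wrist',d,s)
        X,Y,Z=W[...,0],W[...,1],W[...,2]
        if n[0]=='w': k=np.hypot(X-.6205,Y-.066)<.03; rep(W,k&(Z>.077)&(Z<.09),nm+n); rep(W,k&(Z>.055)&(Z<.0625),nm+n+' collar')
        elif n[0]=='k': rep(W,(np.hypot(X-.535,Y+.221)<.04)&(Z>.0425)&(Z<.048),nm+n)
        else: 
            k=h.onz('wrist',255.75,273,.0425,s); print(nm,n,k,R.from_quat(s['tcp_rot']).as_matrix().T@(k-s['eef_pos']))
E
```

```text
m0w1 259 mean [0.6189 0.0642 0.0799] circ 0.6186 0.0638 0.0079
m0w1 collar 874 mean [0.619  0.0657 0.0586] circ 0.6187 0.0637 0.0182
m0w2 257 mean [0.6188 0.0643 0.08  ] circ 0.619 0.0638 0.008
m0w2 collar 872 mean [0.619  0.0658 0.0586] circ 0.6188 0.0637 0.0181
m0k1 1684 mean [ 0.5337 -0.2225  0.0441] circ 0.5336 -0.223 0.0225
m0k2 1697 mean [ 0.5338 -0.2225  0.0441] circ 0.5336 -0.2231 0.0225
m0k3 1875 mean [ 0.5346 -0.2214  0.0441] circ 0.5341 -0.2215 0.0223
m0 g1 [ 0.53486236 -0.22355238  0.0425    ] [-0.00031706  0.00119415 -0.02783897]
m1w1 259 mean [0.6204 0.0655 0.0799] circ 0.6202 0.0651 0.0079
m1w1 collar 874 mean [0.6205 0.067  0.0586] circ 0.6203 0.065 0.0182
m1w2 257 mean [0.6203 0.0655 0.08  ] circ 0.6205 0.0651 0.008
m1w2 collar 871 mean [0.6206 0.0671 0.0586] circ 0.6203 0.065 0.0181
m1k1 1688 mean [ 0.5352 -0.2212  0.0441] circ 0.5351 -0.2217 0.0225
m1k2 1697 mean [ 0.5353 -0.2212  0.0441] circ 0.5351 -0.2217 0.0225
m1k3 1875 mean [ 0.5359 -0.2229  0.0441] circ 0.5355 -0.223 0.0223
m1 g1 [ 0.53624558 -0.22509196  0.0425    ] [ 0.00127357 -0.00013005 -0.02784178]
```

Emit:
send_rows(motion=[0,0,-1.0,0,3.5,0,0,-2.5,0,3.5,0,0,-3.0,0,3.5,0,0,-3.0,0,3.5,0,0,-2.0,0,3.5,0,0,-0.5,0,3.5])

```text
time: 7.85
eef_pos: [0.532, -0.2241, 0.138]
tcp_rot: [0.72, -0.694, -0.004, -0.012]
contact_force: [-0.5, 0.0, -1.3]
opening: 0.501
```

```bash
python3 - <<'E'
from h import *
st();plan([.62,.030,.13],0.05,3.5,14)
E
```

```text
t 7.85 p [ 0.532  -0.2241  0.138 ] yaw -1.533 F [-0.55  0.02 -1.27] T [-0.082 -0.019 -0.016] op 0.501 j6 0.935
toolz [ 0.0111  0.0219 -0.9997]
max 3.5
[-1.8, -0.7, 0.1, -0.113, 3.5, -1.7, -0.9, 0.1, -0.113, 3.5, -1.6, -1.1, 0.1, -0.113, 3.5, -1.5, -1.3, 0.1, -0.113, 3.5, -1.3, -1.4, 0.1, -0.113, 3.5, -1.1, -1.5, 0.1, -0.113, 3.5, -1.0, -1.7, 0.1, -0.113, 3.5, -0.8, -1.8, 0.1, -0.113, 3.5, -0.6, -1.8, 0.1, -0.113, 3.5, -0.3, -1.9, 0.1, -0.113, 3.5, -0.1, -1.9, 0.1, -0.113, 3.5, 0.1, -1.9, 0.1, -0.113, 3.5, 0.3, -1.9, 0.1, -0.113, 3.5, 0.5, -1.8, 0.1, -0.113, 3.5]
```

Emit:
send_rows(motion=[-1.8,-0.7,0,-0.11,3.5,-1.7,-0.9,0,-0.11,3.5,-1.6,-1.1,0,-0.11,3.5,-1.5,-1.3,0,-0.11,3.5,-1.3,-1.4,0,-0.11,3.5,-1.1,-1.5,0,-0.11,3.5,-1.0,-1.7,0,-0.11,3.5,-0.8,-1.8,0,-0.11,3.5,-0.6,-1.8,0,-0.11,3.5,-0.3,-1.9,0,-0.11,3.5])

```text
time: 8.85
eef_pos: [0.5909, -0.0355, 0.1365]
tcp_rot: [0.981, -0.196, -0.002, -0.012]
contact_force: [-0.5, -0.3, -1.5]
opening: 0.504
```

```bash
python3 - <<'E'
from h import *
st();plan([.62,.030,.13],0.05,3.5,5)
E
```

```text
t 8.85 p [ 0.5909 -0.0355  0.1365] yaw -0.3936 F [-0.46 -0.3  -1.46] T [-0.041 -0.026 -0.011] op 0.504 j6 0.14
toolz [ 3.000e-04  2.440e-02 -9.997e-01]
max 3.5
[0.0, -1.4, 0.2, -0.089, 3.5, 0.2, -1.4, 0.2, -0.089, 3.5, 0.3, -1.4, 0.2, -0.089, 3.5, 0.4, -1.4, 0.2, -0.089, 3.5, 0.5, -1.3, 0.2, -0.089, 3.5]
```

Emit:
send_rows(motion=[0,-1.4,0.1,-0.09,3.5,0.2,-1.4,0.1,-0.09,3.5,0.3,-1.4,0.1,-0.09,3.5,0.4,-1.0,0.1,-0.08,3.5,0.4,-0.5,0,-0.05,3.5,0,0,0,0,3.5,0,0,0,0,3.5])

```text
time: 9.55
eef_pos: [0.6134, 0.0237, 0.126]
tcp_rot: [1.0, 0.014, -0.006, -0.013]
contact_force: [0.3, -1.0, -0.5]
opening: 0.499
```

```bash
python3 - <<'E'
from h import *
s,p,d=shot('h1'); c=np.clip(p.astype(float)*2,0,255).astype(np.uint8); save('h1b',c)
E
```

```text
t 9.55 p [0.6134 0.0237 0.126 ] yaw 0.0277 F [ 0.29 -0.97 -0.53] T [-0.014 -0.011 -0.041] op 0.499 j6 -0.177
toolz [-0.0133  0.0268 -0.9996]
```

View pics/h1b.png

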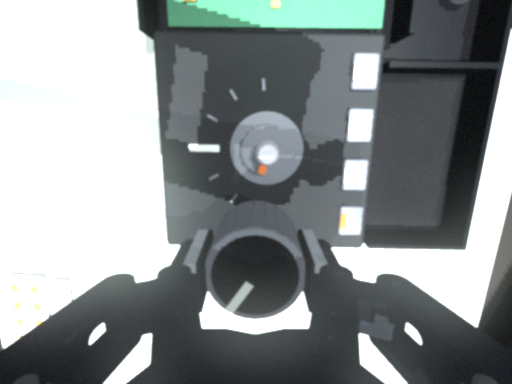

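```bash
cat >> h.py <<'E'
M0=np.array([[ 9.99999964e-01, -1.17933531e-04,  2.40468466e-04,-7.33008732e-04],[ 4.70276759e-05,  9.61203946e-01,  2.75838669e-01,-6.92128234e-02],[-2.63669866e-04, -2.75838648e-01,  9.61203917e-01,-1.43195779e-01],[0,0,0,1]])
M0[0,3]+=.00105; M0[1,3]-=.00055
WP=dict(fx=300.1975290963335,fy=300.1975290963335,cx=254.85416070308088,cy=190.39417024180972)
_cam=cam
def cam(n,s=None):
    if n!='wrist': return _cam(n,s)
    Rt=R.from_quat(s['tcp_rot']).as_matrix(); return WP,Rt@M0[:3,:3],s['eef_pos']+Rt@M0[:3,3]
E
python3 - <<'E'
from h import *
s,p,d=pickle.load(open('pics/h1.pkl','rb')); pi=p.astype(int)
W=cloud('wrist',d,s);X,Y,Z=W[...,0],W[...,1],W[...,2]
k=np.hypot(X-.6205,Y-.065)<.03
q=rep(W,k&(Z>.0765)&(Z<.09),'post');q=rep(W,k&(Z>.055)&(Z<.0625),'collar')
kk=rep(W,k&(pi[...,0]-pi[...,2]>40)&(Z<.075)&(Z>.066),'key')
mk=rep(W,(pi.min(-1)>70)&(np.abs(X-.575)<.02)&(np.abs(Y-.064)<.008)&(Z>.045)&(Z<.055),'mark')
if mk is not None: print(np.linalg.svd(mk[:,:2]-mk[:,:2].mean(0))[2][0])
Rg=pickle.load(open('pics/g1.pkl','rb'))[0]
ax=R.from_quat(s['tcp_rot']).as_matrix()@R.from_quat(Rg['tcp_rot']).as_matrix().T@[0,0,1]; print('knob axis',ax)
c=np.clip(p[190:340,170:340].astype(float)*3,0,255).astype(np.uint8)
save('h1z',cv2.resize(c,(680,600),interpolation=cv2.INTER_CUBIC))
c=np.clip(p[100:220,170:340].astype(float)*2.2,0,255).astype(np.uint8)
save('h1y',cv2.resize(c,(680,480),interpolation=cv2.INTER_CUBIC))
E
```

```text
post 457 mean [0.6198 0.0647 0.08  ] circ 0.6198 0.0644 0.008
collar 1461 mean [0.6198 0.0659 0.0586] circ 0.6198 0.0641 0.0182
key 62 mean [0.617  0.0528 0.0704] circ 0.6171 0.0525 0.0033
mark 258 mean [0.5736 0.064  0.0493] circ 0.5737 0.0638 0.0118
[ 0.99998753 -0.00499306]
knob axis [-0.00436496 -0.00881384  0.99995163]
```

View pics/h1z.png

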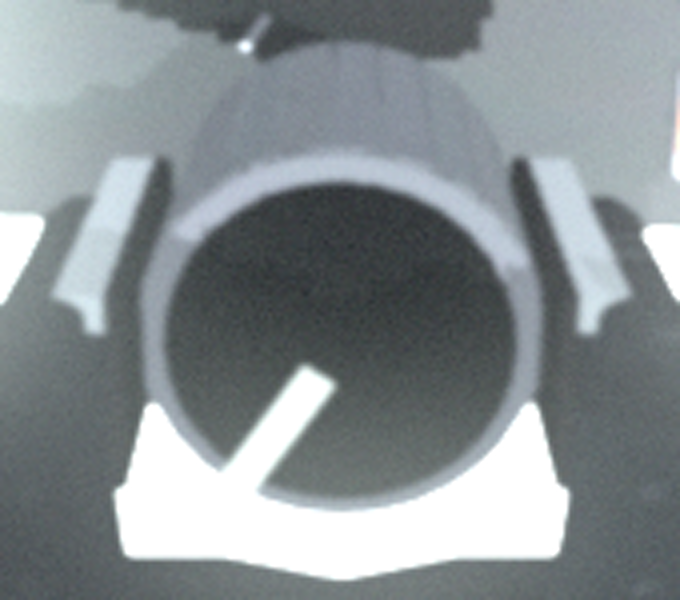

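View pics/h1y.png

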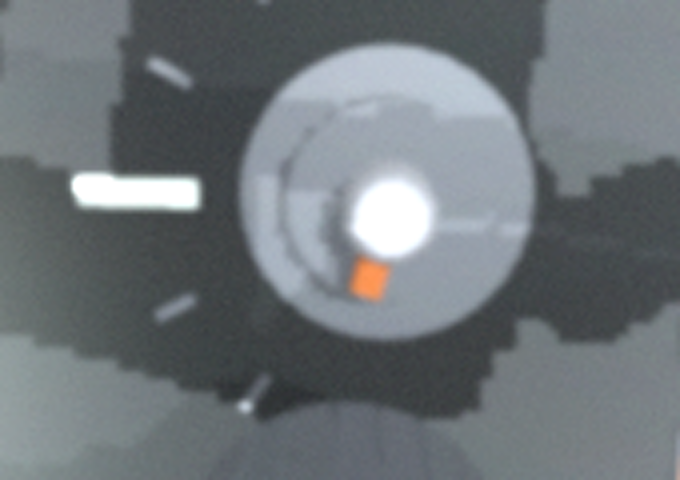

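```bash
python3 - <<'E'
from h import *
from scipy.optimize import least_squares
Rg=None
for n in ['g1','h1']:
    s,p,d=pickle.load(open(f'pics/{n}.pkl','rb')); W=cloud('wrist',d,s)
    Rm=R.from_quat(s['tcp_rot']).as_matrix(); T=(W-s['eef_pos'])@Rm
    if Rg is None: Rg=Rm
    g=p.astype(float).mean(-1)
    a=Rg.T@[0,0,1]  # knob axis in tool
    # inner disc pixels: dark region fit by contour
    sub=cv2.GaussianBlur(p[190:340,170:340].mean(-1).astype(np.float32),(0,0),1)
    # depth-based top plane
    box=np.zeros(g.shape,bool); box[236:318,214:298]=1
    hgt=T@a; med=np.median(hgt[250:300,235:275]); print(n,'top height along axis from TCP',med, np.median(d[250:300,235:275]))
    top=box&(abs(hgt-med)<.0015); q=T[top]; print(len(q),q.min(0).round(4),q.max(0).round(4),'mid',((q.min(0)+q.max(0))/2).round(4), 'circ',cv2.minEnclosingCircle(q[:,:2].astype(np.float32)))
    # inner disc edges (zoom coords) -> plane at height med and .0283
    for hh in (med,.0283):
      def f(x,y):
        r=M0[:3,:3]@np.array([(170+x/4-WP['cx'])/WP['fx'],(190+y/4-WP['cy'])/WP['fy'],1]); t=M0[:3,3]; l=(hh-a@t)/(a@r); return t+l*r
      P=np.array([f(165,340),f(517,340),f(343,183),f(343,499)]); print(hh,P.round(4).tolist(),'c',P[:2,0].mean().round(4),P[2:,1].mean().round(4))
      P1=f(318,375);P2=f(237,485);v=Rm@(P2-P1);print('ptr-yaw',(np.arctan2(v[1],v[0])-yaw(s))%6.283)
E
```

```text
g1 top height along axis from TCP 0.029554147684256515 0.12858617
6252 [-0.0178 -0.0182 -0.0314] [ 0.0189  0.0226 -0.0275] mid [ 0.0006  0.0022 -0.0295] circ ((0.00024613391724415123, 0.0011184667237102985), 0.022362448275089264)
0.029554147684256515 [[-0.0184, 0.0007, -0.0293], [0.0193, 0.0004, -0.0299], [0.0007, -0.0176, -0.0293], [0.0007, 0.0204, -0.03]] c 0.0005 0.0014
ptr-yaw 4.1340745091442095
0.0283 [[-0.0186, 0.0015, -0.028], [0.0195, 0.0011, -0.0287], [0.0007, -0.017, -0.028], [0.0007, 0.0213, -0.0287]] c 0.0005 0.0022
ptr-yaw 4.1340745091442095
h1 top height along axis from TCP 0.029531990242556306 0.12853351
6242 [-0.0178 -0.0178 -0.0314] [ 0.0188  0.0227 -0.0276] mid [ 0.0005  0.0024 -0.0295] circ ((-4.722129597212188e-05, 0.0012911069206893444), 0.02253408543765545)
0.029531990242556306 [[-0.0184, 0.0008, -0.0292], [0.0193, 0.0004, -0.0299], [0.0007, -0.0176, -0.0292], [0.0007, 0.0204, -0.0299]] c 0.0005 0.0014
ptr-yaw 4.133755942381548
0.0283 [[-0.0186, 0.0015, -0.028], [0.0195, 0.0011, -0.0287], [0.0007, -0.017, -0.028], [0.0007, 0.0213, -0.0287]] c 0.0005 0.0022
ptr-yaw 4.133755942381548
```

```bash
cat >> h.py <<'E'
POST=np.array([.6198,.0643])
KB=np.array([.0010,.0020,.0115])
def err(post=POST):
    s=st(); Rm=R.from_quat(s['tcp_rot']).as_matrix(); b=s['eef_pos']+Rm@KB
    e=np.array([post[0]-b[0],post[1]-b[1],0]); l=Rm.T@e*100
    print('knob bottom',b.round(4),'ptr',round((yaw(s)+4.134)%6.283,3),'err world mm',(e*1000).round(2),'tool cm',l.round(3)); return s,b,Rm
E
python3 - <<'E'
from h import *
s,b,Rm=err(); plan(s['eef_pos']+np.r_[POST-b[:2],.100-s['eef_pos'][2]],.08,3.5,6,dp=2)
E
```

```text
t 9.6 p [0.6133 0.0236 0.1259] yaw 0.0276 F [-1.27  1.07 -2.07] T [-0.044  0.005 -0.018] op 0.503 j6 -0.178
toolz [-0.0133  0.027  -0.9995]
knob bottom [0.6142 0.022  0.1144] ptr 4.162 err world mm [ 5.56 42.33  0.  ] tool cm [ 0.672 -4.215  0.107]
max 3.5
[0.12, -0.69, 0.45, -0.009, 3.5, 0.12, -0.69, 0.45, -0.009, 3.5, 0.13, -0.69, 0.45, -0.009, 3.5, 0.14, -0.69, 0.45, -0.009, 3.5, 0.14, -0.69, 0.45, -0.009, 3.5, 0.15, -0.68, 0.45, -0.009, 3.5]
```

Emit:
send_rows(motion=[0.1,-0.7,0.3,-0.01,3.5,0.1,-0.8,0.4,-0.01,3.5,0.1,-0.8,0.4,-0.01,3.5,0.1,-0.7,0.4,-0.01,3.5,0.1,-0.5,0.3,-0.01,3.5,0.1,-0.2,0.2,0,3.5,0,0,0,0,3.5,0,0,0,0,3.5])

```text
time: 10.4
eef_pos: [0.6166, 0.0644, 0.1043]
tcp_rot: [0.999, 0.04, -0.007, -0.014]
contact_force: [-0.1, -0.4, -0.8]
opening: 0.505
```

```bash
python3 - <<'E'
from h import *
err()
E
```

```text
t 10.4 p [0.6166 0.0644 0.1043] yaw 0.0799 F [-0.12 -0.42 -0.77] T [-0.04   0.009 -0.002] op 0.505 j6 -0.165
toolz [-0.015   0.027  -0.9995]
knob bottom [0.6176 0.0628 0.0927] ptr 4.214 err world mm [2.22 1.45 0.  ] tool cm [ 0.233 -0.127  0.001]
```

Emit:
send_rows(motion=[0.15,-0.09,0,0,3.5,0.08,-0.04,0,0,3.5,0,0,0,0,3.5,0,0,0,0,3.5])

```text
time: 10.8
eef_pos: [0.6195, 0.0653, 0.105]
tcp_rot: [0.999, 0.039, -0.006, -0.014]
contact_force: [-0.4, -0.3, -1.2]
opening: 0.503
```

```bash
python3 - <<'E'
from h import *
err()
s,p,d=shot('i1'); c=np.clip(p.astype(float)*2,0,255).astype(np.uint8); save('i1b',c)
p,d=cams.read_camera('side'); save('i1side',cv2.resize(p[200:320,140:280],(700,600),interpolation=cv2.INTER_CUBIC))
E
```

```text
t 10.8 p [0.6195 0.0653 0.105 ] yaw 0.0789 F [-0.43 -0.29 -1.17] T [-0.005 -0.015 -0.011] op 0.503 j6 -0.162
toolz [-0.0138  0.0267 -0.9995]
knob bottom [0.6205 0.0637 0.0934] ptr 4.213 err world mm [-0.7   0.63  0.  ] tool cm [-0.065 -0.069  0.003]
t 10.8 p [0.6195 0.0653 0.105 ] yaw 0.0789 F [-0.43 -0.29 -1.17] T [-0.005 -0.015 -0.011] op 0.503 j6 -0.162
toolz [-0.0138  0.0267 -0.9995]
```

View pics/i1side.png

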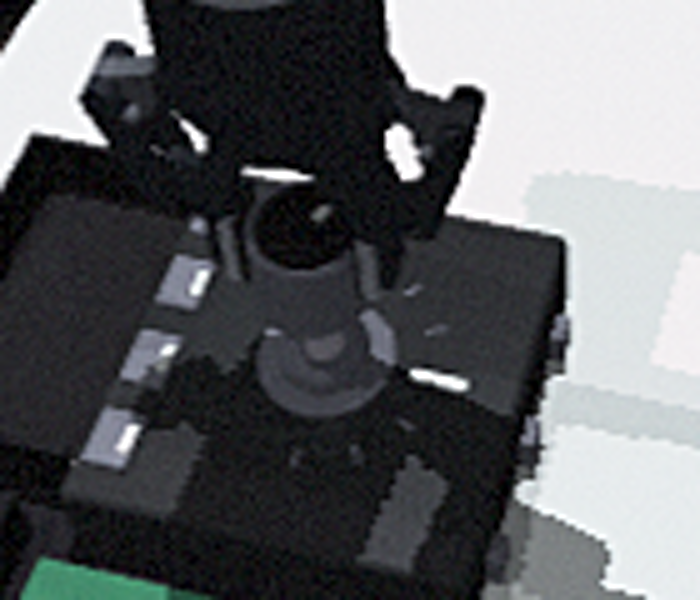

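Emit:
send_rows(motion=[-0.05,-0.05,0.3,0,3.5,0,0,0.3,0,3.5,0,0,0.2,0,3.5,0,0,0,0,3.5,0,0,0,0,3.5])

```text
time: 11.4
eef_pos: [0.6184, 0.0659, 0.0959]
tcp_rot: [0.999, 0.039, -0.007, -0.014]
contact_force: [-0.1, 0.3, -1.9]
opening: 0.502
```

```bash
python3 - <<'E'
from h import *
err()
E
```

```text
t 11.4 p [0.6184 0.0659 0.0959] yaw 0.0787 F [-0.11  0.33 -1.92] T [-0.016 -0.061 -0.012] op 0.502 j6 -0.161
toolz [-0.0145  0.0268 -0.9995]
knob bottom [0.6194 0.0643 0.0844] ptr 4.213 err world mm [ 0.38 -0.01  0.  ] tool cm [ 0.038  0.004 -0.001]
```

Lateral error is within 0.4 mm. I'll lower it slowly over the tip, checking the force.

Emit:
send_rows(motion=[0.03,0,0.2,0,3.5,0,0,0.2,0,3.5,0,0,0.2,0,3.5,0,0,0,0,3.5])

```text
time: 11.8
eef_pos: [0.6187, 0.0661, 0.0895]
tcp_rot: [0.999, 0.039, -0.007, -0.014]
contact_force: [-0.3, 0.0, -1.0]
opening: 0.501
```

```bash
python3 - <<'E'
from h import *
err()
E
```

```text
t 11.8 p [0.6187 0.0661 0.0895] yaw 0.0787 F [-0.34  0.02 -0.98] T [ 0.011  0.044 -0.009] op 0.501 j6 -0.161
toolz [-0.0144  0.0268 -0.9995]
knob bottom [0.6197 0.0645 0.0779] ptr 4.213 err world mm [ 0.1  -0.24  0.  ] tool cm [ 0.008  0.025 -0.001]
```

Emit:
send_rows(motion=[0,0.02,0.2,0,3.5,0,0,0.2,0,3.5,0,0,0,0,3.5])

```text
time: 12.1
eef_pos: [0.6187, 0.066, 0.0851]
tcp_rot: [0.999, 0.039, -0.007, -0.014]
contact_force: [0.3, 0.1, -0.4]
opening: 0.5
```

```bash
python3 - <<'E'
from h import *
err()
E
```

```text
t 12.1 p [0.6187 0.066  0.0851] yaw 0.0787 F [ 0.31  0.06 -0.41] T [-0.018 -0.078  0.016] op 0.5 j6 -0.162
toolz [-0.0144  0.0268 -0.9995]
knob bottom [0.6197 0.0644 0.0735] ptr 4.213 err world mm [ 0.12 -0.12  0.  ] tool cm [ 0.011  0.013 -0.   ]
```

Emit:
send_rows(motion=[0,0,0.2,0,3.5,0,0,0.15,0,3.5,0,0,0.1,0,3.5,0,0,0,0,3.5])

```text
time: 12.5
eef_pos: [0.6189, 0.0662, 0.0811]
tcp_rot: [0.999, 0.039, -0.007, -0.014]
contact_force: [-0.1, 0.2, 1.4]
opening: 0.497
```

```bash
python3 - <<'E'
from h import *
err()
E
```

```text
t 12.5 p [0.6189 0.0662 0.0811] yaw 0.0788 F [-0.1   0.19  1.43] T [-0.028  0.22  -0.014] op 0.497 j6 -0.162
toolz [-0.0142  0.0268 -0.9995]
knob bottom [0.6199 0.0646 0.0695] ptr 4.213 err world mm [-0.08 -0.3   0.  ] tool cm [-0.011  0.03  -0.001]
```

Emit:
send_rows(motion=[0,0.02,0.1,-0.03,3.5,0,0,0.05,-0.03,3.5,0,0,0,0,3.5])

```text
time: 12.8
eef_pos: [0.6187, 0.0662, 0.0806]
tcp_rot: [0.997, 0.07, -0.007, -0.014]
contact_force: [-1.8, 0.5, 1.3]
opening: 0.502
```

```bash
python3 - <<'E'
from h import *
err()
E
```

```text
t 12.8 p [0.6187 0.0662 0.0806] yaw 0.1408 F [-1.81  0.48  1.32] T [-0.05   0.229 -0.037] op 0.502 j6 -0.224
toolz [-0.0154  0.0269 -0.9995]
knob bottom [0.6198 0.0646 0.0691] ptr 4.275 err world mm [ 0.05 -0.34  0.  ] tool cm [ 0.     0.034 -0.001]
```

Emit:
send_rows(motion=[0,0.03,0.1,-0.03,3.5,0,0,0.05,-0.03,3.5,0,0,0,0,3.5])

```text
time: 13.1
eef_pos: [0.6186, 0.0661, 0.0802]
tcp_rot: [0.995, 0.1, -0.007, -0.014]
contact_force: [-0.4, 0.5, 1.6]
opening: 0.5
```

```bash
python3 - <<'E'
from h import *
err()
E
```

```text
t 13.1 p [0.6186 0.0661 0.0802] yaw 0.2009 F [-0.45  0.47  1.64] T [-0.018  0.242 -0.019] op 0.5 j6 -0.284
toolz [-0.016   0.0271 -0.9995]
knob bottom [0.6198 0.0647 0.0686] ptr 4.335 err world mm [ 0.01 -0.35  0.  ] tool cm [-0.006  0.034 -0.001]
```

Emit:
send_rows(motion=[0,0.03,0.1,-0.03,3.5,0,0,0.05,-0.03,3.5,0,0,0,0,3.5])

```text
time: 13.4
eef_pos: [0.6186, 0.066, 0.0793]
tcp_rot: [0.991, 0.131, -0.006, -0.015]
contact_force: [-1.2, 0.4, 1.8]
opening: 0.5
```

```bash
python3 - <<'E'
from h import *
err()
E
```

```text
t 13.4 p [0.6186 0.066  0.0793] yaw 0.2634 F [-1.21  0.42  1.77] T [-0.088  0.215  0.06 ] op 0.5 j6 -0.347
toolz [-0.0161  0.0273 -0.9995]
knob bottom [0.6199 0.0646 0.0677] ptr 4.397 err world mm [-0.15 -0.31  0.  ] tool cm [-0.022  0.026 -0.001]
```

Emit:
send_rows(motion=[-0.02,0.02,0.03,-0.03,3.5,0,0,0.02,0,3.5])

```text
time: 13.6
eef_pos: [0.6189, 0.0656, 0.0786]
tcp_rot: [0.989, 0.146, -0.005, -0.015]
contact_force: [0.4, 0.0, -1.9]
opening: 0.501
```

```bash
python3 - <<'E'
from h import *
err()
E
```

```text
t 13.6 p [0.6189 0.0656 0.0786] yaw 0.2933 F [ 0.42  0.01 -1.92] T [-0.046 -0.011  0.017] op 0.501 j6 -0.378
toolz [-0.0148  0.0272 -0.9995]
knob bottom [0.6202 0.0643 0.0671] ptr 4.427 err world mm [-0.42 -0.03  0.  ] tool cm [-0.041 -0.01   0.001]
```

The pressing force has vanished (Fz from +1.8 to −1.9 N), so the keyway is over the key. Now I'll push straight down with no turn.

Emit:
send_rows(motion=[0,0,0.2,0,3.5,0,0,0.2,0,3.5,0,0,0.2,0,3.5,0,0,0,0,3.5])

```text
time: 14.0
eef_pos: [0.6189, 0.0656, 0.071]
tcp_rot: [0.989, 0.145, -0.005, -0.014]
contact_force: [-0.4, 1.0, -1.7]
opening: 0.496
```

```bash
python3 - <<'E'
from h import *
err()
E
```

```text
t 14.0 p [0.6189 0.0656 0.071 ] yaw 0.2912 F [-0.38  0.96 -1.71] T [-0.038 -0.11  -0.067] op 0.496 j6 -0.376
toolz [-0.014   0.027  -0.9995]
knob bottom [0.6203 0.0643 0.0595] ptr 4.425 err world mm [-0.49 -0.    0.  ] tool cm [-0.047 -0.014  0.001]
```

Emit:
send_rows(motion=[-0.03,-0.01,0.2,0,3.5,0,0,0.2,0,3.5,0,0,0.1,0,3.5,0,0,0,0,3.5])

```text
time: 14.4
eef_pos: [0.619, 0.0657, 0.0671]
tcp_rot: [0.989, 0.145, -0.005, -0.014]
contact_force: [-0.6, -0.0, 2.8]
opening: 0.503
```

```bash
python3 - <<'E'
from h import *
err()
E
```

```text
t 14.4 p [0.619  0.0657 0.0671] yaw 0.291 F [-0.62 -0.05  2.79] T [-0.057  0.225 -0.004] op 0.503 j6 -0.376
toolz [-0.0138  0.0268 -0.9995]
knob bottom [0.6203 0.0644 0.0555] ptr 4.425 err world mm [-0.54 -0.11  0.  ] tool cm [-0.055 -0.005  0.   ]
```

Fz rose to 2.8 N, about 3.7 N at the collar with the knob's weight added back. That fits about 2.5 mm of collar sink, so the knob is home. Now I'll turn clockwise, keeping the knob axis still.

Emit:
send_rows(motion=[0,0,0,0,3.5,0.02,-0.01,0,0.08,3.5,0.02,-0.01,0,0.08,3.5,0.02,-0.01,0,0.08,3.5,0,0,0,0,3.5], grip_force=70)

```text
time: 14.9
eef_pos: [0.6201, 0.0655, 0.0685]
tcp_rot: [1.0, 0.024, -0.006, -0.012]
contact_force: [-0.7, 0.6, 1.3]
opening: 0.493
```

```bash
python3 - <<'E'
from h import *
err()
E
```

```text
t 14.9 p [0.6201 0.0655 0.0685] yaw 0.0472 F [-0.75  0.58  1.3 ] T [0.025 0.047 0.158] op 0.493 j6 -0.129
toolz [-0.0122  0.0243 -0.9996]
knob bottom [0.6211 0.0638 0.0569] ptr 4.181 err world mm [-1.27  0.47  0.  ] tool cm [-0.124 -0.052  0.003]
```

Emit:
send_rows(motion=[-0.04,-0.03,0.12,0.08,3.5,0,-0.01,0.03,0.08,3.5,0.01,-0.01,0.03,0.08,3.5,0.01,-0.01,0.03,0.08,3.5,0,0,0,0,3.5])

```text
time: 15.4
eef_pos: [0.6204, 0.0654, 0.0673]
tcp_rot: [0.991, -0.135, -0.007, -0.01]
contact_force: [-0.8, -0.2, 2.4]
opening: 0.493
```

```bash
python3 - <<'E'
from h import *
err()
E
```

```text
t 15.4 p [0.6204 0.0654 0.0673] yaw -0.2703 F [-0.81 -0.23  2.38] T [0.01  0.137 0.221] op 0.493 j6 0.191
toolz [-0.0107  0.0214 -0.9997]
knob bottom [0.6207 0.0634 0.0558] ptr 3.864 err world mm [-0.94  0.86  0.  ] tool cm [-0.113 -0.058  0.003]
```

Emit:
send_rows(motion=[0,-0.02,0.02,0.08,3.5,0,-0.02,0.02,0.08,3.5,0,-0.02,0.02,0.08,3.5,0.01,-0.01,0.02,0.08,3.5,0.01,-0.01,0.02,0.08,3.5,0.01,-0.01,0.02,0.08,3.5,0,0,0,0,3.5,0,0,0,0,3.5])

```text
time: 16.2
eef_pos: [0.6207, 0.0649, 0.0671]
tcp_rot: [0.933, -0.361, -0.008, -0.006]
contact_force: [-1.8, 0.2, 1.7]
opening: 0.493
```

```bash
cat > seen.py <<'E'
from h import *
import sys
s,b,Rm=err(); _,p,d=shot(sys.argv[1])
c=np.clip(p[60:360,90:430].astype(float)*2.5,0,255).astype(np.uint8); save(sys.argv[1]+'z',cv2.resize(c,(680,600),interpolation=cv2.INTER_CUBIC))
E
python3 seen.py f1
```

```text
t 16.2 p [0.6207 0.0649 0.0671] yaw -0.7381 F [-1.79  0.18  1.71] T [-0.068  0.22   0.153] op 0.493 j6 0.662
toolz [-0.0113  0.0178 -0.9998]
knob bottom [0.62   0.063  0.0556] ptr 3.396 err world mm [-0.17  1.35  0.  ] tool cm [-0.103 -0.088  0.003]
t 16.2 p [0.6207 0.0649 0.0671] yaw -0.7381 F [-1.79  0.18  1.71] T [-0.068  0.22   0.153] op 0.493 j6 0.662
toolz [-0.0113  0.0178 -0.9998]
```

View pics/f1z.png

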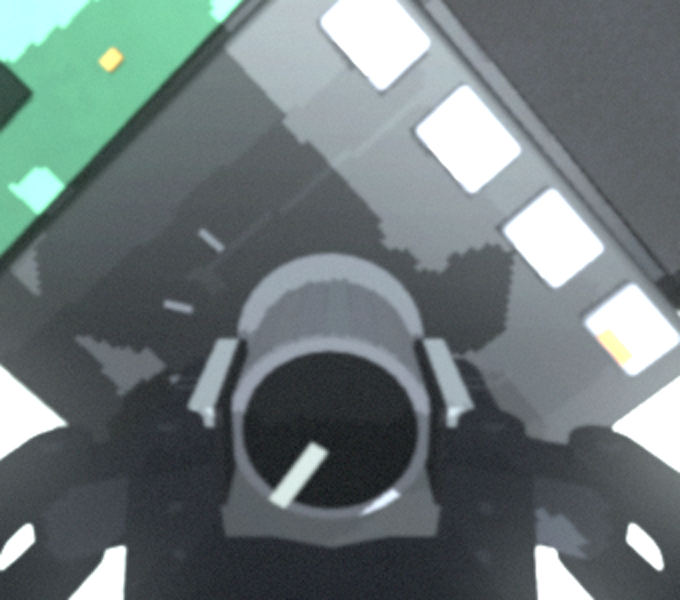

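```bash
cat > ptr.py <<'E'
from h import *
import sys
for n in sys.argv[1:]:
    s,p,d=pickle.load(open(f'pics/{n}.pkl','rb')); g=p.astype(int).min(-1)
    Rm=R.from_quat(s['tcp_rot']).as_matrix(); a=Rm.T@[0,0,1]
    sub=g[236:322,205:305]; disc=np.hypot((np.mgrid[236:322,205:305][1]-255)/43,(np.mgrid[236:322,205:305][0]-275)/39)<.93
    med=np.median(sub[disc]); mx=np.percentile(sub[disc],99); m=(disc&(sub>(med+mx)/2)).astype(np.uint8)
    k,l,st_,_=cv2.connectedComponentsWithStats(m); i=1+np.argmax(st_[1:,4]); v,u=np.nonzero(l==i); u=u+205;v=v+236
    P=[]
    for x,y in zip(u,v):
        r=M0[:3,:3]@np.array([(x-WP['cx'])/WP['fx'],(y-WP['cy'])/WP['fy'],1]); t=M0[:3,3]; P.append(t+r*(.029-a@t)/(a@r))
    P=(np.array(P)@Rm.T)[:,:2]; w=np.linalg.svd(P-P.mean(0))[2][0]
    c=(Rm@np.array([.0003,.0013,-.029]))[:2]
    if w@(P.mean(0)-c)<0: w=-w
    ang=np.arctan2(w[1],w[0]); print(n,len(u),'ptr world',ang%6.283,'rel',(ang-yaw(s))%6.283)
E
python3 ptr.py g1 h1 i1 f1
```

```text
g1 263 ptr world 2.591939866967961 rel 4.124860165103803
h1 273 ptr world 4.136046770408073 rel 4.108300657824707
i1 274 ptr world 4.188106017546005 rel 4.109211436098862
f1 268 ptr world 3.385282037991233 rel 4.123414267843268
```

Emit:
send_rows(motion=[0,-0.02,0.02,0.08,3.5,0,-0.02,0.02,0.08,3.5,0,-0.01,0,0.08,3.5,0,0,0,0,3.5,0,0,0,0,3.5])

```text
time: 16.75
eef_pos: [0.6207, 0.0646, 0.0669]
tcp_rot: [0.884, -0.468, -0.009, -0.004]
contact_force: [-2.0, -0.1, 2.3]
opening: 0.495
```

```bash
python3 seen.py f2; python3 ptr.py f2
```

```text
t 16.75 p [0.6207 0.0646 0.0669] yaw -0.9738 F [-1.96 -0.06  2.3 ] T [-0.07   0.189  0.113] op 0.495 j6 0.899
toolz [-0.0122  0.016  -0.9998]
knob bottom [0.6195 0.0629 0.0553] ptr 3.16 err world mm [0.33 1.42 0.  ] tool cm [-0.099 -0.107  0.002]
t 16.75 p [0.6207 0.0646 0.0669] yaw -0.9738 F [-1.96 -0.06  2.3 ] T [-0.07   0.189  0.113] op 0.495 j6 0.899
toolz [-0.0122  0.016  -0.9998]
f2 270 ptr world 3.145427477587355 rel 4.119213899452998
```

Emit:
send_rows(motion=[0,0,-0.1,0,3.5,0,0,-0.08,0,3.5,0,0,0,0,3.5,0,0,0,0,4.4,0,0,0,0,4.8,0,0,0,0,5.5,0,0,0,0,6.5], grip_force=20)

```text
time: 17.5
eef_pos: [0.6209, 0.0649, 0.0678]
tcp_rot: [0.884, -0.467, -0.009, -0.005]
contact_force: [0.3, 0.9, 0.1]
opening: 0.757
```

```bash
python3 seen.py f3; python3 ptr.py f3
```

```text
t 17.5 p [0.6209 0.0649 0.0678] yaw -0.9729 F [0.32 0.93 0.08] T [-0.075  0.003  0.004] op 0.757 j6 0.897
toolz [-0.0112  0.0174 -0.9998]
knob bottom [0.6197 0.0632 0.0562] ptr 3.161 err world mm [0.11 1.1  0.  ] tool cm [-0.085 -0.071  0.002]
t 17.5 p [0.6209 0.0649 0.0678] yaw -0.9729 F [0.32 0.93 0.08] T [-0.075  0.003  0.004] op 0.757 j6 0.897
toolz [-0.0112  0.0174 -0.9998]
f3 240 ptr world 3.1959721157753096 rel 4.168880391684189
```

View pics/f3z.png

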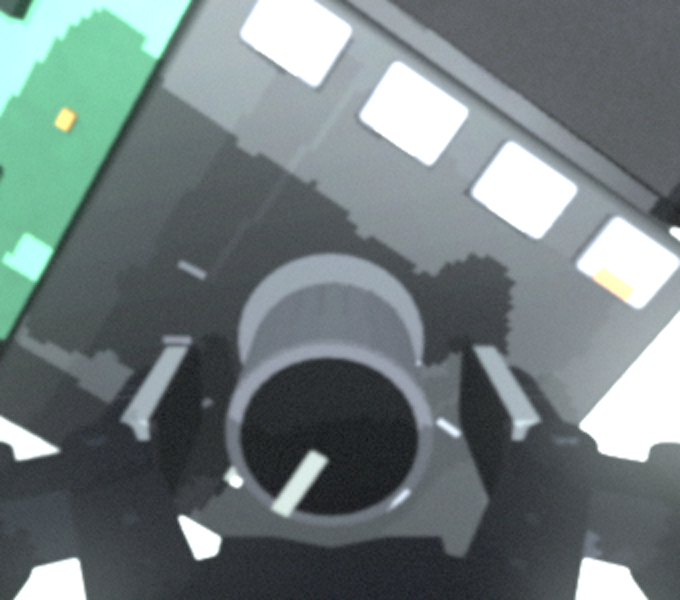

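Emit:
send_rows(motion=[0,0,0,0,8.0,0,0,-0.5,0,8.0,0,0,-1.5,0,8.5,0,0,-2.5,0,8.5,0,0,-3,0,8.5,0,0,-2,0,8.5,0,0,-0.5,0,8.5,0,0,0,0,8.5])

```text
time: 18.35
eef_pos: [0.6227, 0.0631, 0.1765]
tcp_rot: [0.884, -0.468, -0.008, -0.006]
contact_force: [-0.3, 1.0, 0.2]
opening: 0.993
```

```bash
python3 - <<'E'
from h import *
shot('r0');s,p,d=shot('r1'); W=cloud('wrist',d,s);X,Y,Z=W[...,0],W[...,1],W[...,2];pi=p.astype(int)
k=np.hypot(X-.62,Y-.0645)<.035
q=rep(W,k&(Z>.094)&(Z<.104),'top'); t=k&(Z>.094)&(Z<.104)
print('top z',np.median(Z[t]))
v,u=np.nonzero(t);u0,v0=int(u.mean()),int(v.mean());print(u0,v0)
save('r1z',cv2.resize(np.clip(p[max(0,v0-100):v0+70,u0-90:u0+90].astype(float)*2,0,255).astype(np.uint8),(635,600),interpolation=cv2.INTER_CUBIC)); print(max(0,v0-100),u0-90)
for n in ['scene','side']:
    pp,_=cams.read_camera(n); u,v=(294,265) if n=='scene' else (206,262)
    save('r1'+n,cv2.resize(pp[v-40:v+40,u-40:u+60],(750,600),interpolation=cv2.INTER_CUBIC)); np.save('pics/r1'+n+'.npy',pp)
E
```

```text
t 18.35 p [0.6227 0.0631 0.1765] yaw -0.9732 F [-0.33  0.98  0.2 ] T [-0.039 -0.029  0.025] op 0.993 j6 0.898
toolz [-0.0081  0.0174 -0.9998]
t 18.4 p [0.6227 0.0631 0.1761] yaw -0.9731 F [ 0.43  0.42 -0.74] T [-0.031  0.032  0.006] op 0.996 j6 0.898
toolz [-0.0085  0.0174 -0.9998]
top 2501 mean [0.6206 0.0642 0.099 ] circ 0.6194 0.0636 0.0227
top z 0.0990573465941049
253 199
99 163
```

View pics/r1z.png

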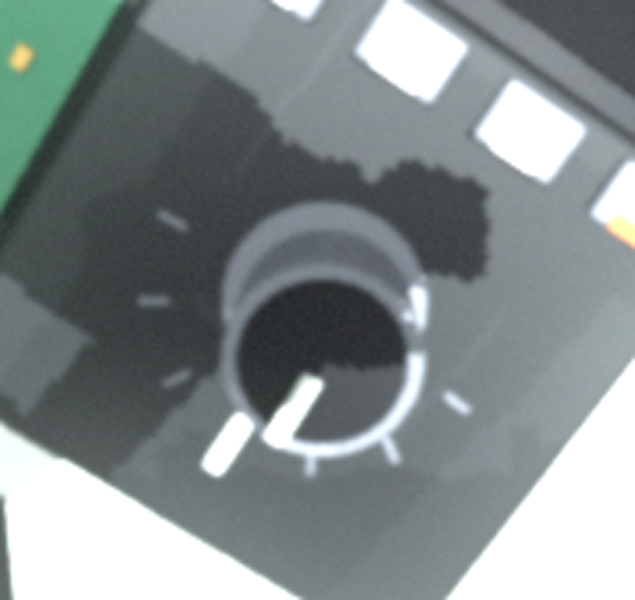

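View pics/r1side.png

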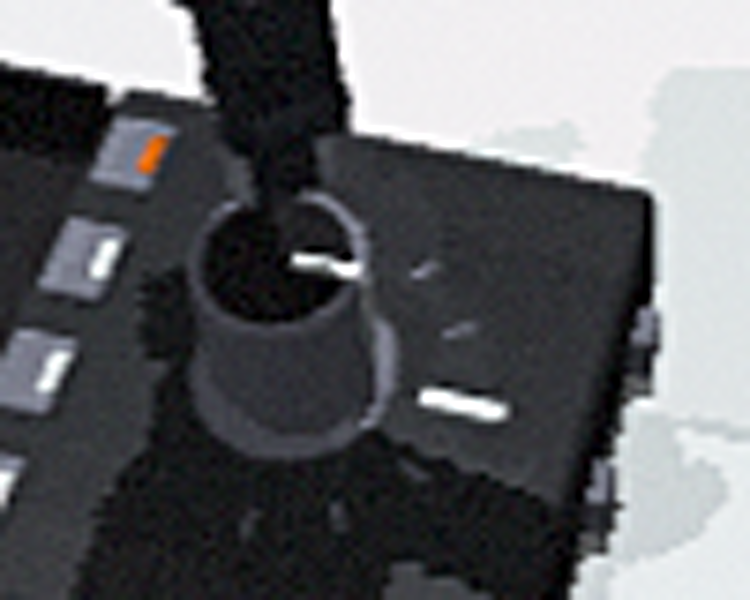

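```bash
python3 - <<'E'
from h import *
def ln(m,s,z):
    v,u=np.nonzero(m); P=np.array([onz('wrist',a,b,z,s)[:2] for a,b in zip(u,v)]); w=np.linalg.svd(P-P.mean(0))[2][0]
    return P.mean(0),w*(-np.sign(w[0])),len(u)
for n in ['r0','r1']:
    s,p,d=pickle.load(open(f'pics/{n}.pkl','rb')); g=p.astype(int).min(-1)
    # zoom scale 635/180=3.53
    z=lambda x,y:(163+x/3.53,99+y/3.53)
    def blob(x,y,th):
        u,v=map(int,z(x,y)); k,l=cv2.connectedComponents((g>th).astype(np.uint8)); return l==l[v,u]
    for th in (85,95,105):
        mp=blob(295,410,th); mm=blob(228,443,th)
        a,b=ln(mp,s,.098),ln(mm,s,.048)
        f=lambda w:np.arctan2(w[1],w[0])%6.283
        r=b[0]-POST; print(n,th,'ptr',f(a[1]),a[2],a[0].round(4),'mark line',f(b[1]),b[2],b[0].round(4),'mark bearing',f(r),'ptr bearing',f(a[0]-POST))
E
for i in scene side; do :; done
python3 - <<'E'
import numpy as np
from h import *
p=np.load('pics/r1side.npy');g=p.astype(int).min(-1);o=lambda x,y:(166+x/7.5,222+y/7.5)
k,l=cv2.connectedComponents((g>130).astype(np.uint8))
for nm,(x,y),z in [('ptr',(320,263),.098),('mark',(460,402),.048)]:
    u,v=map(int,o(x,y));m=l==l[v,u];vv,uu=np.nonzero(m);P=np.array([onz('side',a,b,z)[:2] for a,b in zip(uu,vv)]);w=np.linalg.svd(P-P.mean(0))[2][0];w*=-np.sign(w[0]);print(nm,len(uu),np.arctan2(w[1],w[0])%6.283,P.mean(0))
E
```

```text
r0 85 ptr 2.451318827654482 424 [0.6107 0.0524] mark line 3.163572097851653 147 [0.5715 0.0633] mark bearing 3.1630357982285244 ptr bearing 4.060234549756737
r0 95 ptr 2.439533656207835 362 [0.6106 0.0529] mark line 3.170086705200774 138 [0.5714 0.0633] mark bearing 3.1615011877437587 ptr bearing 4.031144438724992
r0 105 ptr 2.4349952802165062 303 [0.6104 0.0539] mark line 3.1702468830620534 129 [0.5716 0.0633] mark bearing 3.162650186440949 ptr bearing 3.9799460974006005
r1 85 ptr 2.471261583593535 416 [0.611  0.0524] mark line 3.1678579305756385 148 [0.5715 0.0633] mark bearing 3.162308312636909 ptr bearing 4.07539520473544
r1 95 ptr 2.4462551097117324 352 [0.6107 0.053 ] mark line 3.176068188968878 136 [0.5714 0.0633] mark bearing 3.1623590051031076 ptr bearing 4.036500224102157
r1 105 ptr 2.450247562579092 296 [0.6105 0.0538] mark line 3.1726304934539944 128 [0.5715 0.0632] mark bearing 3.164006788622364 ptr bearing 3.9877087863519236
ptr 17 3.1942940687372223 [0.60578859 0.06273714]
mark 28 3.159049243530514 [0.57257619 0.06405749]
```

```bash
cat > chk.py <<'E'
from h import *
import sys
f=lambda w:np.arctan2(w[1],w[0])%6.283
for n in sys.argv[1:]:
    s,p,d=pickle.load(open(f'pics/{n}.pkl','rb')); g=p.astype(int).min(-1)
    W=cloud('wrist',d,s);t=(np.hypot(W[...,0]-.62,W[...,1]-.0645)<.035)&(W[...,2]>.096)&(W[...,2]<.104)
    c=np.array(cv2.minEnclosingCircle(W[t][:,:2].astype(np.float32))[0])
    for th in (95,110,125):
        m=t&(np.hypot(W[...,0]-c[0],W[...,1]-c[1])<.0175)&(g>th)
        k,l,S,_=cv2.connectedComponentsWithStats(m.astype(np.uint8)); m=l==1+np.argmax(S[1:,4])
        v,u=np.nonzero(m); P=np.array([onz('wrist',a,b,.098,s)[:2] for a,b in zip(u,v)]); w=np.linalg.svd(P-P.mean(0))[2][0]; w*=-np.sign(w[0])
        mm=(g>th)&(abs(W[...,0]-.5735)<.016)&(abs(W[...,1]-.064)<.007)&(W[...,2]<.056)&(W[...,2]>.04)
        v,u=np.nonzero(mm); Q=np.array([onz('wrist',a,b,.048,s)[:2] for a,b in zip(u,v)]); x=np.linalg.svd(Q-Q.mean(0))[2][0]; x*=-np.sign(x[0])
        print(n,th,c.round(4),'ptr line',f(w).round(3),len(P),P.mean(0).round(4),'ptr bearing from knob c',f(P.mean(0)-c).round(3),'mark line',f(x).round(3),'mark bearing',f(Q.mean(0)-POST).round(3),Q.mean(0).round(4))
E
python3 chk.py r0 r1
```

```text
r0 95 [0.6198 0.0636] ptr line 3.123 105 [0.6084 0.0623] ptr bearing from knob c 3.252 mark line 3.202 mark bearing 3.16 [0.5706 0.0634]
r0 110 [0.6198 0.0636] ptr line 3.093 92 [0.6081 0.0623] ptr bearing from knob c 3.255 mark line 3.181 mark bearing 3.161 [0.571  0.0633]
r0 125 [0.6198 0.0636] ptr line 3.091 82 [0.608  0.0622] ptr bearing from knob c 3.257 mark line 3.184 mark bearing 3.162 [0.571  0.0633]
r1 95 [0.6194 0.0638] ptr line 3.143 106 [0.6083 0.0622] ptr bearing from knob c 3.284 mark line 3.207 mark bearing 3.161 [0.5706 0.0633]
r1 110 [0.6194 0.0638] ptr line 3.114 92 [0.6079 0.0621] ptr bearing from knob c 3.287 mark line 3.191 mark bearing 3.162 [0.5707 0.0633]
r1 125 [0.6194 0.0638] ptr line 3.1 83 [0.6078 0.0621] ptr bearing from knob c 3.286 mark line 3.183 mark bearing 3.161 [0.571  0.0633]
```

```bash
python3 - <<'E'
from h import *
out=[]
for n in ['f2','f3']:
    s,p,d=pickle.load(open(f'pics/{n}.pkl','rb'))
    c=np.clip(p[235:325,205:305].astype(float)*2.5,0,255).astype(np.uint8); out.append(cv2.resize(c,(400,360),interpolation=cv2.INTER_CUBIC))
save('cmp',np.hstack(out))
s,p,d=pickle.load(open('pics/r1.pkl','rb'))
save('r1p',cv2.resize(np.clip(p[160:240,205:305].astype(float)*1.6,0,255).astype(np.uint8),(800,640)[:2] if 0 else (750,600),interpolation=cv2.INTER_CUBIC))
E
```

```text
(no output)
```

View pics/cmp.png

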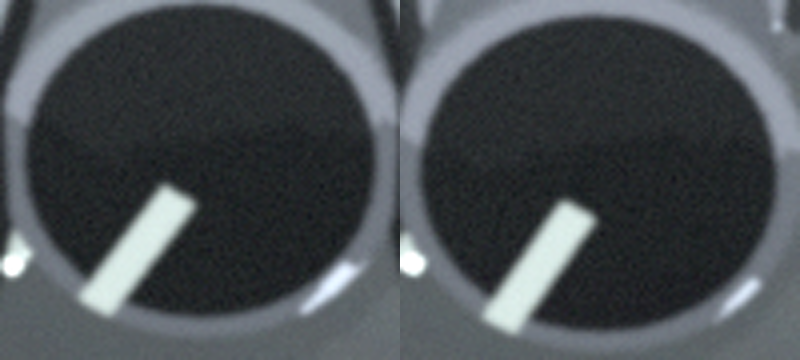

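View pics/r1p.png

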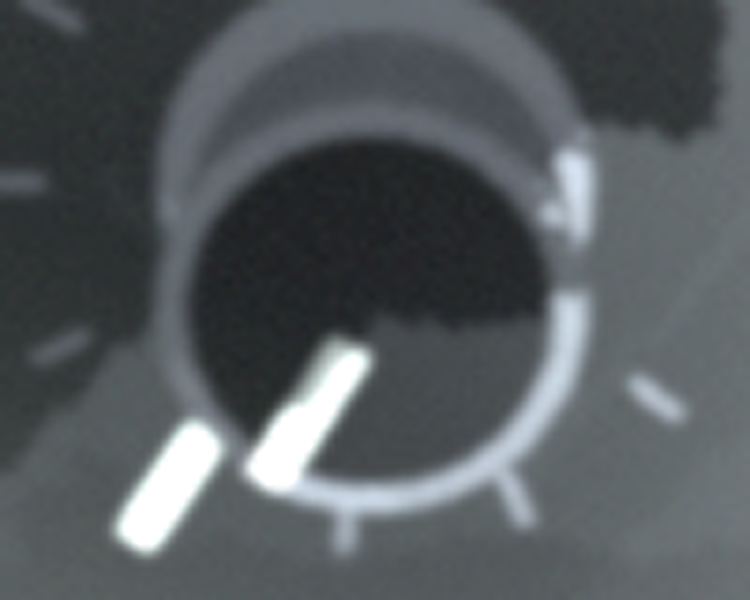

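```bash
python3 - <<'E'
from h import *
f=lambda w:np.arctan2(w[1],w[0])%6.283
s,p,d=pickle.load(open('pics/r1.pkl','rb')); z=lambda x,y,h:onz('wrist',205+x/7.5,160+y/7.5,h,s)
print('r1 ptr',f(z(268,482,.098)-z(354,347,.098)),'mark',f(z(131,541,.048)-z(205,431,.048)))
for n,a,b in [('f2',(180.5,194.5),(95,306)),('f3',(182,210),(99.5,325.5))]:
    s,p,d=pickle.load(open(f'pics/{n}.pkl','rb')); z=lambda x,y,h:onz('wrist',205+x/4,235+y/4,h,s)
    h=.0955 if n=='f2' else .098
    print(n,f(z(*b,h)-z(*a,h)))
E
```

```text
r1 ptr 3.1957403189092846 mark 3.1632654297489573
f2 3.1482469029205125
f3 3.1827922167198577
```

The wrist and side views agree: the knob sits at home height and the pointer is about 0.035 rad counterclockwise of the mark. It sprang back a little on release. I'll regrip and trim it.

```bash
python3 - <<'E'
from h import *
s=st(); plan([.6207,.0645,.069],yaw(s),8.5,7,dp=2)
E
```

```text
t 18.55 p [0.6212 0.0632 0.1732] yaw -0.9733 F [0.08 0.17 0.29] T [ 0.03  -0.    -0.008] op 0.994 j6 0.898
toolz [-0.0136  0.0178 -0.9997]
max 8.5
[0.01, -0.01, 1.49, -0.0, 8.5, 0.01, -0.01, 1.49, -0.0, 8.5, 0.01, -0.01, 1.49, -0.0, 8.5, 0.01, -0.01, 1.49, -0.0, 8.5, 0.01, -0.01, 1.49, -0.0, 8.5, 0.01, -0.01, 1.49, -0.0, 8.5, 0.01, -0.01, 1.49, -0.0, 8.5]
```

Emit:
send_rows(motion=[0,0,1.2,0,8.5,0,0,1.8,0,8.5,0,0,1.8,0,8.5,0,0,1.8,0,8.5,0,0,1.5,0,8.5,0,0,1.0,0,8.5,0,0,0.5,0,8.5,0,0,0,0,8.5,0,0,0,0,8.5])

```text
time: 19.45
eef_pos: [0.6135, 0.0654, 0.061]
tcp_rot: [0.884, -0.468, -0.018, -0.001]
contact_force: [-0.9, -1.0, 0.4]
opening: 0.995
```

```bash
python3 - <<'E'
from h import *
s=st(); plan([.6207,.0646,.069],yaw(s),8.5,2,dp=2)
E
```

```text
t 19.45 p [0.6135 0.0654 0.061 ] yaw -0.9737 F [-0.87 -0.98  0.39] T [-0.018 -0.001 -0.007] op 0.995 j6 0.897
toolz [-0.0298  0.0188 -0.9994]
max 8.5
[0.22, -0.27, -0.41, -0.0, 8.5, 0.22, -0.27, -0.41, -0.0, 8.5]
```

Emit:
send_rows(motion=[0.15,-0.2,-0.3,0,8.5,0.15,-0.2,-0.3,0,8.5,0.1,-0.1,-0.15,0,8.5,0,0,0,0,8.5,0,0,0,0,8.5])

```text
time: 19.95
eef_pos: [0.6237, 0.0645, 0.0732]
tcp_rot: [0.884, -0.468, -0.014, -0.003]
contact_force: [0.3, 0.5, -0.1]
opening: 0.994
```

```bash
python3 - <<'E'
from h import *
s=st(); plan([.6203,.0645,.069],yaw(s),8.5,2,dp=2)
E
```

```text
t 19.95 p [0.6237 0.0645 0.0732] yaw -0.9735 F [ 0.31  0.53 -0.11] T [-0.005 -0.016  0.002] op 0.994 j6 0.897
toolz [-0.0221  0.0183 -0.9996]
max 8.5
[-0.09, 0.14, 0.22, -0.0, 8.5, -0.09, 0.14, 0.22, -0.0, 8.5]
```

Emit:
send_rows(motion=[-0.08,0.1,0.15,0,8.5,-0.06,0.08,0.12,0,8.5,0,0,0,0,8.5,0,0,0,0,8.5])

```text
time: 20.35
eef_pos: [0.6208, 0.0648, 0.0702]
tcp_rot: [0.884, -0.468, -0.014, -0.003]
contact_force: [-0.1, -0.3, -0.1]
opening: 0.998
```

```bash
python3 - <<'E'
from h import *
s=st(); plan([.6203,.0645,.069],yaw(s),8.5,2,dp=2)
E
python3 seen.py q1
```

```text
t 20.35 p [0.6208 0.0648 0.0702] yaw -0.9735 F [-0.06 -0.25 -0.12] T [ 0.02  -0.011 -0.007] op 0.998 j6 0.897
toolz [-0.0225  0.0184 -0.9996]
max 8.5
[-0.0, 0.03, 0.06, -0.0, 8.5, -0.0, 0.03, 0.06, -0.0, 8.5]
t 20.35 p [0.6208 0.0648 0.0702] yaw -0.9735 F [-0.06 -0.25 -0.12] T [ 0.02  -0.011 -0.007] op 0.998 j6 0.897
toolz [-0.0225  0.0184 -0.9996]
knob bottom [0.6194 0.063  0.0587] ptr 3.16 err world mm [0.36 1.29 0.  ] tool cm [-0.086 -0.103  0.002]
t 20.35 p [0.6208 0.0648 0.0702] yaw -0.9735 F [-0.06 -0.25 -0.12] T [ 0.02  -0.011 -0.007] op 0.998 j6 0.897
toolz [-0.0225  0.0184 -0.9996]
```

View pics/q1z.png

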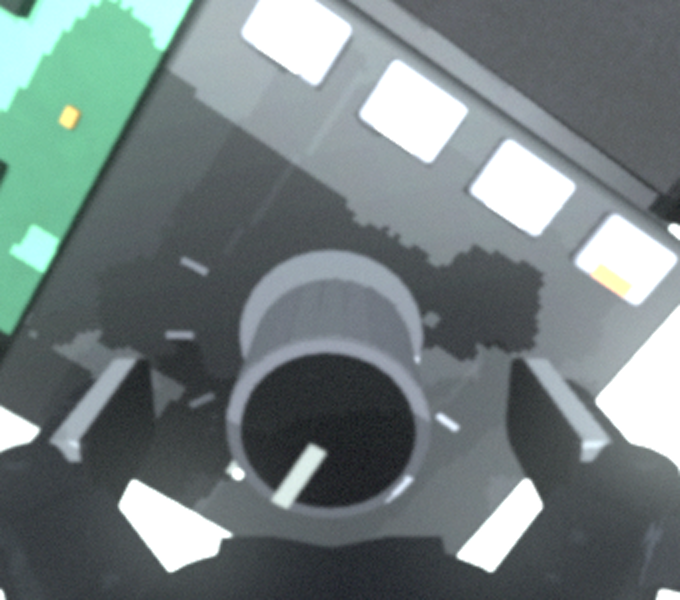

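Emit:
send_rows(motion=[0,0,0.05,0,5.5,0,0,0,0,4.8,0,0,0,0,3.5,0,0,0,0,3.5,0,0,0,0,3.5,0,0,0,0,3.5], grip_force=40)

```text
time: 21.0
eef_pos: [0.6206, 0.0649, 0.0698]
tcp_rot: [0.884, -0.468, -0.015, -0.003]
contact_force: [-1.1, 0.2, 0.8]
opening: 0.503
```

```bash
python3 seen.py q2; python3 ptr.py f2 f3 q1 q2
```

```text
t 21.0 p [0.6206 0.0649 0.0698] yaw -0.9735 F [-1.13  0.18  0.85] T [0.038 0.103 0.027] op 0.503 j6 0.897
toolz [-0.0234  0.0185 -0.9996]
knob bottom [0.6192 0.0632 0.0583] ptr 3.161 err world mm [0.58 1.12 0.  ] tool cm [-0.06  -0.111  0.001]
t 21.0 p [0.6206 0.0649 0.0698] yaw -0.9735 F [-1.13  0.18  0.85] T [0.038 0.103 0.027] op 0.503 j6 0.897
toolz [-0.0234  0.0185 -0.9996]
f2 270 ptr world 3.145427477587355 rel 4.119213899452998
f3 240 ptr world 3.1959721157753096 rel 4.168880391684189
q1 262 ptr world 3.200612152758786 rel 4.174152730832919
q2 266 ptr world 3.19093621530201 rel 4.164394196652509
```

Emit:
send_rows(motion=[0,0,0.05,0.04,3.5,0,0,0.05,0.04,3.5,0,0,0,0,3.5,0,0,0,0,3.5])

```text
time: 21.45
eef_pos: [0.6206, 0.0647, 0.0693]
tcp_rot: [0.865, -0.502, -0.014, -0.002]
contact_force: [-0.1, 0.4, 0.6]
opening: 0.504
```

```bash
python3 seen.py q3; python3 ptr.py q3
```

```text
t 21.45 p [0.6206 0.0647 0.0693] yaw -1.0517 F [-0.1   0.41  0.56] T [0.012 0.057 0.214] op 0.504 j6 0.977
toolz [-0.0233  0.0171 -0.9996]
knob bottom [0.6191 0.063  0.0578] ptr 3.082 err world mm [0.67 1.28 0.  ] tool cm [-0.078 -0.122  0.001]
t 21.45 p [0.6206 0.0647 0.0693] yaw -1.0517 F [-0.1   0.41  0.56] T [0.012 0.057 0.214] op 0.504 j6 0.977
toolz [-0.0233  0.0171 -0.9996]
q3 264 ptr world 3.1115056370552385 rel 4.163158599941055
```

Emit:
send_rows(motion=[0,0,0,-0.02,3.5,0,0,0,-0.02,3.5,0,0,0,0,3.5,0,0,0,0,3.5])

```text
time: 21.9
eef_pos: [0.6208, 0.0649, 0.0695]
tcp_rot: [0.875, -0.483, -0.014, -0.002]
contact_force: [-0.3, -0.2, 1.3]
opening: 0.501
```

```bash
python3 seen.py q4; python3 ptr.py q4
```

```text
t 21.9 p [0.6208 0.0649 0.0695] yaw -1.009 F [-0.3  -0.17  1.31] T [0.024 0.062 0.012] op 0.501 j6 0.933
toolz [-0.0227  0.018  -0.9996]
knob bottom [0.6194 0.0632 0.058 ] ptr 3.125 err world mm [0.39 1.13 0.  ] tool cm [-0.075 -0.093  0.001]
t 21.9 p [0.6208 0.0649 0.0695] yaw -1.009 F [-0.3  -0.17  1.31] T [0.024 0.062 0.012] op 0.501 j6 0.933
toolz [-0.0227  0.018  -0.9996]
q4 265 ptr world 3.149642858334972 rel 4.158625877762504
```

Torque is about 0 and the pointer is at 3.150. Releasing.

Emit:
send_rows(motion=[0,0,0,0,4.4,0,0,0,0,4.8,0,0,0,0,5.5,0,0,0,0,6.5,0,0,0,0,8.0,0,0,0,0,8.5], grip_force=20)

```text
time: 22.55
eef_pos: [0.6208, 0.0646, 0.0687]
tcp_rot: [0.875, -0.484, -0.014, -0.002]
contact_force: [-0.0, 0.2, 0.0]
opening: 0.992
```

```bash
python3 seen.py q5; python3 ptr.py q5
```

```text
t 22.55 p [0.6208 0.0646 0.0687] yaw -1.0096 F [-0.    0.24  0.  ] T [-0.075 -0.039  0.003] op 0.992 j6 0.934
toolz [-0.0227  0.0177 -0.9996]
knob bottom [0.6193 0.0629 0.0572] ptr 3.124 err world mm [0.47 1.43 0.  ] tool cm [-0.096 -0.115  0.001]
t 22.55 p [0.6208 0.0646 0.0687] yaw -1.0096 F [-0.    0.24  0.  ] T [-0.075 -0.039  0.003] op 0.992 j6 0.934
toolz [-0.0227  0.0177 -0.9996]
q5 254 ptr world 3.1555064581534134 rel 4.165057181476058
```

Emit:
send_rows(motion=[0,0,-0.5,0,8.5,0,0,-1.0,0,8.5,0,0,-1.5,0,8.5,0,0,-2,0,8.5,0,0,-2.0,0,8.5,0,0,-1.0,0,8.5,0,0,-0.3,0,8.5,0,0,0,0,8.5,0,0,0,0,8.5])

```text
time: 23.5
eef_pos: [0.6238, 0.063, 0.1612]
tcp_rot: [0.875, -0.483, -0.012, -0.003]
contact_force: [0.1, -0.1, -0.4]
opening: 0.996
```

```bash
python3 - <<'E'
from h import *
s,p,d=shot('r3'); 
save('r3p',cv2.resize(np.clip(p[130:250,180:330].astype(float)*1.6,0,255).astype(np.uint8),(750,600),interpolation=cv2.INTER_CUBIC))
W=cloud('wrist',d,s);t=(np.hypot(W[...,0]-.62,W[...,1]-.0645)<.015)&(W[...,2]>.09);print('top z',np.median(W[t][:,2]))
pp,_=cams.read_camera('side');save('r3side',cv2.resize(pp[222:302,166:266],(750,600),interpolation=cv2.INTER_CUBIC)); np.save('pics/r3side.npy',pp); save('r3sidefull',pp)
E
```

```text
t 23.5 p [0.6238 0.063  0.1612] yaw -1.0094 F [ 0.13 -0.06 -0.37] T [-0.015 -0.006  0.043] op 0.996 j6 0.935
toolz [-0.0178  0.0173 -0.9997]
top z 0.2410072983408052
```

View pics/r3p.png

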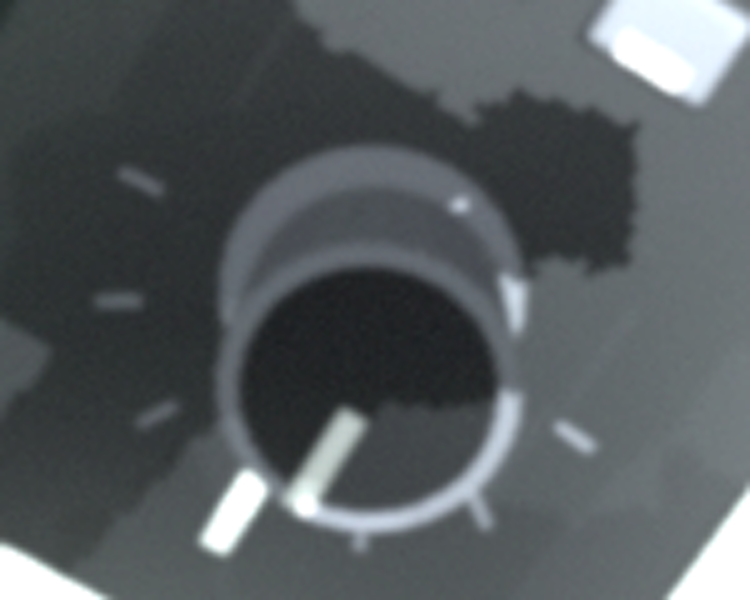

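View pics/r3side.png

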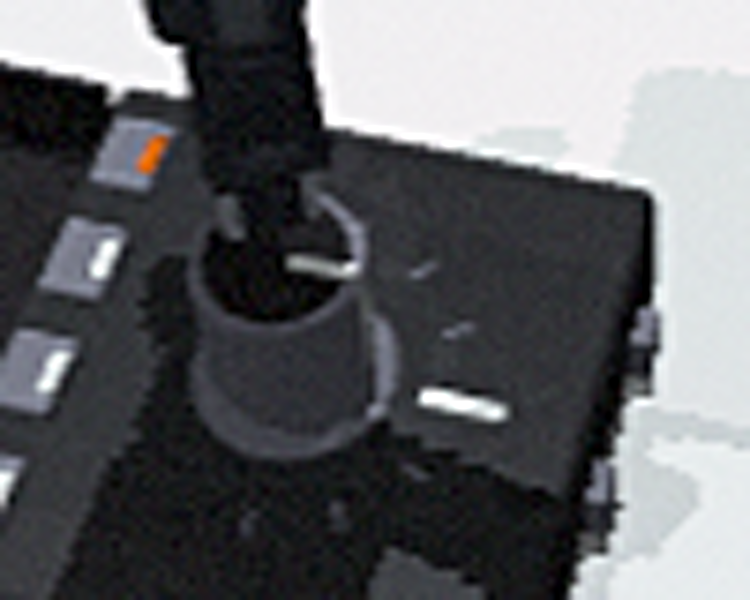

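View pics/r3sidefull.png

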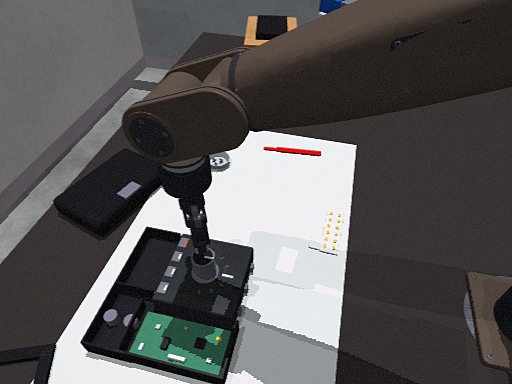

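```bash
python3 - <<'E'
from h import *
f=lambda w:np.arctan2(w[1],w[0])%6.283
s,p,d=pickle.load(open('pics/r3.pkl','rb')); z=lambda x,y,h:onz('wrist',180+x/5,130+y/5,h,s)
print('ptr',f(z(304,500,.098)-z(352,414,.098)),'mark',f(z(215,547,.048)-z(252,477,.048)))
W=cloud('wrist',d,s);Z=W[...,2];t=(np.hypot(W[...,0]-.62,W[...,1]-.0645)<.015)&(Z>.09)&(Z<.11);print('top z',np.median(Z[t]),t.sum())
print(workorder.sign_off())
E
```

```text
ptr 3.218666345526974 mark 3.23012088473623
top z 0.09925846725860918 1273
the job is handed in; nothing more can be done
None
```

The knob is fitted, pushed home and turned to the mark, and the job is handed in at about 23.6 s of the 59 s allowed.

**What I did**
- **Fit:** I gripped the knob on the mat, set its bore over the post and rested it on the key with about 2–3 N. I turned it counterclockwise in small steps until the pressing force vanished.
- **Push home:** I pushed straight down with no turning, to about 2.5 mm of collar sink at about 3.7 N, far below the 14 N limit.
- **Turn to mark:** I turned the knob and post clockwise to the mark and let go. The knob sprang back about 0.035 rad, so I regripped it, trimmed it, backed off to zero torque and let go again.

**Last checks**
- **Pointer:** After the final release, pointer and mark lines drawn in one wrist picture differed by about 0.01 rad. The absolute bearings agreed less well: about 3.155 rad for the pointer against 3.14–3.16 for the mark. In that last picture both lines read about 3.22, because I picked their ends by hand.
- **Seating:** The knob's top measured 99 mm. The text implies 98 mm; the same camera also read the knob 1 mm high on the mat, so this fits a seated knob.
- **Bystanders:** The pry tool and LED panel look unmoved in the last side picture. The screw dish is partly hidden by the arm there, but what shows is where it was. The gripper is clear above the knob.

**What disagreed**
- The wrist camera's calibration changed by 1–2 mm between readings, so I worked out my own correction from two views of the knob.
- One fast descent for the regrip overshot by about 8 mm in height and 7 mm sideways. No contact force showed in the reading after it.

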